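# Line up the level meter with the tuning tool

### The arm

A 6-joint arm with a two-finger parallel gripper is mounted at the origin on the work surface. World frame = base frame: x ahead of the robot, y to its left, z up, the work surface at z = 0. Lengths are in m, angles in rad, forces in N, time in s.
With the tool pointing down it reaches from about 0.275 to 0.725 m from the base axis. Payload 15.9 kg.
Tool frame: the origin (TCP) lies at the very end of the fingers, on their centre line; the grasp point (between the pads) lies 19 mm behind it; z points along the fingers, y is the direction in which the jaws open and shut (so a half turn about z gives the same grasp; the last joint's range is limited). The gripper opens to 85 mm and grips with 20 to 120 N. Pads are 22 mm wide; open, the fingers measure 114 mm over their backs; the gripper's body (76 mm by 85 mm) begins 54 mm behind the grasp point. The pads swing forward as they close: fully open they stand 13 mm farther back than shut.
Start: joints at [1.129, 0.213, -0.034, 1.323, 0, 1.571], TCP at [0.214, 0.452, 0.192] pointing down, gripper open.
Joint ranges: [-2.98, 2.98], [-0.74, 1.72], [-1.14, 1.35], [-2.1, 2.04], [-1.57, 1.44], [-3.14, 3.14]. Speed limits (rad/s): [1.89, 1.89, 2.39, 2.57, 3.14, 3.14].

### API

Orientations are given as [roll, pitch, yaw] about the fixed x, y, z axes, in that order (R = Rz(yaw) Ry(pitch) Rx(roll)).
In Python, from bench import robot, snapshot, camera_params, workorder gives the robot as it stands. The module is installed in compiled form; this text tells all that it offers.
- The arm moves only by the tool arm_command, never from a script. Its argument "plan" is a list of rows, each an object with "hand": the closure, from 0 (fully open) to 1 (shut); "translation": the shift along the world's x, y, z in mm, a list of three; "twist": the turn, a rotation vector about the world's x, y, z in units of 8 degrees (1.0 is 8 degrees), a list of three. A call has 1 to 8 rows; each row is the pose to reach, as a shift and turn from the pose commanded when the call began; what a row does not reach only later rows make up. A row lasts 1/10 s, in which the tool goes at most 50 mm and 8.59 degrees, less where a joint would pass 70% of its speed; a pose out of reach is approached as far as the arm can. A call with a gripper value outside its range is refused whole. The fingers move at their own pace and stop on an object; "newtons" is the grip in N (left out, the last holds). Time passes only in rows, so rows that repeat a pose let the fingers close. It gives the time, the measured TCP pose, the force and the opening at its end, in the units of the state.
- robot.sense(): the state, without advancing time (a new reading comes with each control period).
- snapshot(name): name is "scene" or "top"; returns the picture (480x640x3 uint8, red, green, blue); there is no depth.
- camera_params(name): a dict with "mtx" (3x3 intrinsics, pixels), "world_to_cam" (4x4, takes a point from world to camera coordinates). Camera axes: x right, y down, z forward; pixel columns grow to the right and rows downward; lengths in m; the calibration is good to about 2 mm. A picture is of the moment at which its call begins. camera_params takes no time and is no camera call.
- workorder.close_job(): hands the job in, once; it reports no verdict.
The state is a dict: "t": time; "qpos": joint angles; "qvel": joint speeds; "joint_efforts": joint torques, N m; "tool_pos": TCP position; "eef_rot": TCP orientation; "contact_force": force on the tool from outside, world axes, zero at the start; "ft_torque": the same for the moment, N m; "finger_gap": finger opening in m.
Only numpy, scipy, OpenCV 4.12 (cv2) and the standard library are available. Lean on these libraries where they do the work, as an engineer would, in place of code of your own. Each camera call takes 0.05 s, during which the arm holds its last target.

### The job

A test tone is playing and the desk unit's meter reads low. Work the tight red plug out of the panel and leave it in the white tray, then use the yellow tuning tool to turn the slotted trimmer under it until the needle stands in the green band, without running the needle into its right-hand stop. Put the tool back upright in the empty hole of the wooden stand, fully down, and leave the other things where they are.

Things in the scene. Friction and masses are not known exactly. Their poses are not given: they have to be found in the camera images.
- unit: Grey desk audio unit, fixed, 210 (x) x 168 (y) x 62 mm high; origin at the centre of its underside. The needle meter (black frame 9 mm above the flat top panel, 136 mm in y) covers the panel from x = -6 to +82 mm. The trimmer's round bore, 25 mm wide and 24 mm deep, is at x = -62, y = 0 mm; four springy rubber lips just inside its mouth leave 19 mm free.
- plug_grip (a point): Red plug pressed into the bore; this point is the centre of its tab, 22 (x) x 10 (y) x 28 mm tall, 18 mm above the panel. Below: a cap 29 mm wide, 4 mm thick, lying on the panel, and a stem 20 mm wide, 8.5 mm long, held by the lips. A straight pull takes 15 to 25 N; rocked side to side along its y, 0.15 rad each way, while lifted a little, it climbs out more easily. Free once 8 mm up.
- trim_slot (a point): Slotted cream trimmer, 15 mm wide, on the bore's axis: the point on the axis at the mouth of the slot, 14 mm below the panel; x runs along the slot and turns with it. The slot is open at both ends, its bottom 6 mm below this point; the lower half is 3.4 mm wide, above that bevelled edges lead in from 10 mm apart at the mouth. It turns stiffly (0.03 N m) and stays where it is left.
- trim (a joint): Angle of the trimmer in rad, growing clockwise seen from above (the level goes up), -1.6 to 1.6; it starts between -1.1 and -0.3. At 0 the slot lies along the unit's x axis.
- needle (a joint): Angle of the meter's needle in rad: half of the trimmer's angle. At 0 it points along the unit's +x; it grows clockwise seen from above (to the unit's -y side); stops at -0.8 and 0.8. The green band on the dial runs from 0.18 to 0.32 (trimmer 0.36 to 0.64); the red part lies beyond it.
- tuner_grip (a point): Yellow plastic tuning tool standing blade down in the stand; the middle of its hexagonal handle, 14 mm across flats, 62 mm long. z up along the tool, x along the blade's width. Flats face along x and at 60 and 120 degrees from it. A collar, 20 mm wide, 4 mm thick, has its underside 35 mm below this point, resting on the stand; below are a 9 mm thick shank and the blade.
- tuner_tip (a point): The middle of the end of the tuning tool's white flat blade (10 mm wide along x, 2 mm thick, 8 mm long), 79 mm below tuner_grip; same axes.
- stand: Wooden tool stand, fixed, 190 (x) x 56 (y) x 50 mm high; origin at the centre of its underside. Three holes 15 mm wide, 46 mm deep, in its top at x = -65, 0 and +65 mm, y = 0, hold the tuning tool, a brush and a pen in any order. With the tool home in a hole its tip is 6 mm above the table.
- tray: Shallow white tray, 130 (x) x 150 (y) x 16 mm high with walls and floor 4 mm thick, loose, 450 g; origin at the centre of its underside.
- brush: Bystander: blue-handled brush, 14 mm thick, 120 mm tall, standing in the stand bristles up; origin at its lower end, 4 mm above the table.
- pen: Bystander: white marker pen with a black cap, 14 mm thick, 114 mm tall, standing in the stand; origin at its lower end, 4 mm above the table.
- cup: Bystander: white paper cup, 74 mm wide, 88 mm tall; origin at the centre of its underside.
- ink: Bystander: black ink bottle with a red cap, 38 mm wide, 75 mm tall; origin at the centre of its underside.
Mind the look-alikes: they are no part of the job. There is more than one size of the tray; the job needs the larger.

How it is judged:
On the way, in this order (a step that is already met when the one before it is completed fails the run):
1. the plug is out and let go in the tray (x of plug_grip in the frame of tray between -0.061 and 0.061 m and y of plug_grip in the frame of tray between -0.071 and 0.071 m and height (world z) of plug_grip below 0.04 m and contact force between the fingers and plug below 0.1 N), for 0.2 s.
2. with the tool's blade in the slot, the needle is in the green band (distance between tuner_tip and trim_slot below 0.009 m and value of joint needle between 0.18 and 0.32 rad), for 0.2 s.
At the end, for the whole second after the job is handed in: The needle stands in the green band (0.18 to 0.32 rad), the plug lies at rest in the tray, and the tuning tool stands upright (within 0.12 rad) in the stand's empty hole with its collar down on the wood (tip within 3 mm of home); the bystanders are within 30 mm of where they stood (value of joint needle between 0.18 and 0.32 rad and x of plug_grip in the frame of tray between -0.061 and 0.061 m and y of plug_grip in the frame of tray between -0.071 and 0.071 m and height (world z) of plug_grip below 0.04 m and linear speed of tray below 0.02 m/s and angle between tuner_grip's own z axis and vertical below 0.12 rad and height (world z) of tuner_tip below 0.009 m and y of tuner_tip in the frame of stand between -0.01 and 0.01 m and x of tuner_tip in the frame of stand between -0.08 and 0.08 m); the robot touches nothing.
It fails at once if the needle is run into its right-hand stop (value of joint needle above 0.72 rad).
It fails at once if a bystander (brush, pen, cup, ink bottle) is moved more than 30 mm (distance of any of brush, pen, cup, ink from where it was at the start of the episode above 0.03 m).
It also fails if it takes over 69 s, if anything falls off the work surface, if the arm or the gripper's body presses on something with over 40 N, if the wrist force passes 120 N, or if a joint passes its speed limit or range.

## Working session

There is one attempt and no reset: what is moved stays moved. The work goes in short steps, Python scripts to look and compute and a tool call to move; the robot and the scene stay as the last step left them, time stands still between calls to the robot, and variables do not carry over. Pictures are saved under pics/ and viewed, and the job is handed in when it is done.

Besides the shell and the picture viewer there is one more tool, called after "Call:" as name(argument=value, ...) on one line, values as JSON. arm_command: Moves the arm, as the interface text tells. Its arguments: {"type":"object","properties":{"plan":{"type":"array"},"newtons":{"type":"number"}},"required":["plan"]}

```bash
ls; mkdir -p pics
python3 - <<'E'
from bench import robot, snapshot, camera_params
import cv2
for n in ("scene","top"):
    im=snapshot(n); cv2.imwrite(f"pics/{n}0.png",im[:,:,::-1]); p=camera_params(n); print(n,p)
print(robot.sense())
E
```

```text
pics
scene {'mtx': array([[527.73815511,   0.        , 323.47993943],
       [  0.        , 527.73815511, 236.64671957],
       [  0.        ,   0.        ,   1.        ]]), 'world_to_cam': array([[-0.84836748,  0.52924275,  0.01321826,  0.44024793],
       [ 0.28624364,  0.47956152, -0.82950909, -0.07322303],
       [-0.44535064, -0.6999449 , -0.55833677,  1.27445284],
       [ 0.        ,  0.        ,  0.        ,  1.        ]])}
top {'mtx': array([[524.52083931,   0.        , 317.51874421],
       [  0.        , 524.52083931, 234.23326707],
       [  0.        ,   0.        ,   1.        ]]), 'world_to_cam': array([[-0.01382885, -0.99989837,  0.0034667 , -0.00124404],
       [-0.98644359,  0.01307563, -0.16357892,  0.55322611],
       [ 0.16351697, -0.00568181, -0.98652416,  1.12037664],
       [ 0.        ,  0.        ,  0.        ,  1.        ]])}
{'t': 0.1, 'qpos': array([ 1.12899984e+00,  2.13318906e-01, -3.49430277e-02,  1.32351022e+00,
        3.19004973e-06,  1.57076344e+00]), 'qvel': array([-0.00078958, -0.00195629,  0.00127019, -0.00180915,  0.00261018,
       -0.00078359]), 'joint_efforts': array([-8.98267117e-04, -6.87251759e+01,  4.87802660e+01,  1.22673143e-02,
       -7.37018672e-05, -1.96786139e-06]), 'tool_pos': array([0.21364117, 0.45169723, 0.19188086]), 'eef_rot': array([-3.14061683e+00, -3.22214118e-06,  2.69982905e+00]), 'contact_force': array([0.51877109, 0.43064084, 0.07181866]), 'ft_torque': array([ 0.04811372, -0.00685334,  0.0395703 ]), 'finger_gap': 0.08553973207853732}
```

View pics/scene0.png

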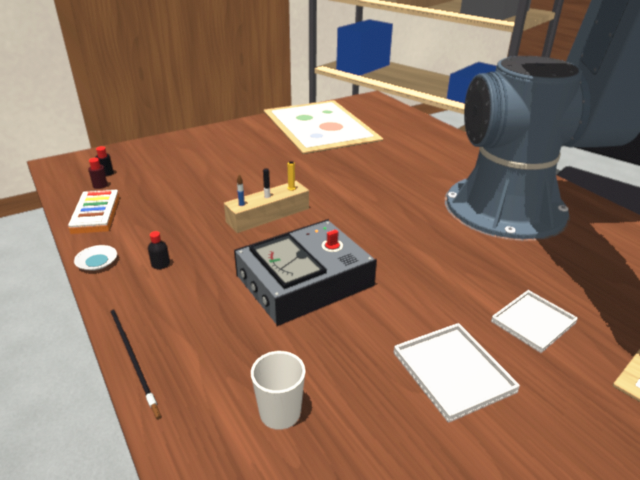

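View pics/top0.png

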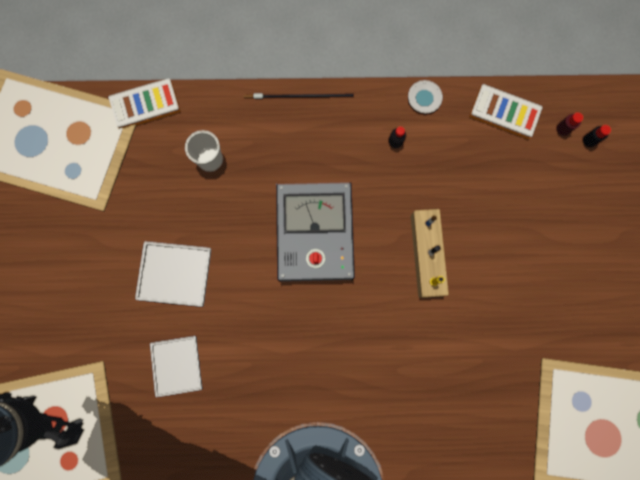

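Top view: unit at about (315,232), red plug (315,258), larger tray (174,274), and the yellow tool in the near end of the stand at (436,282). I'll measure next.

```bash
cat > h.py <<'E'
import numpy as np, cv2
from bench import camera_params
P={n:camera_params(n) for n in("scene","top")}
def ray(n,uv):
    K=P[n]["mtx"];T=P[n]["world_to_cam"];R=T[:3,:3];t=T[:3,3]
    d=R.T@np.linalg.solve(K,np.array([uv[0],uv[1],1.]));return -R.T@t,d
def onz(n,uv,z):
    c,d=ray(n,uv);return c+d*(z-c[2])/d[2]
def tri(a,b):
    c1,d1=ray("scene",a);c2,d2=ray("top",b)
    s=np.linalg.lstsq(np.c_[d1,-d2],c2-c1,rcond=None)[0]
    p,q=c1+d1*s[0],c2+d2*s[1];return (p+q)/2,np.linalg.norm(p-q)
def proj(n,p):
    K=P[n]["mtx"];T=P[n]["world_to_cam"];q=K@(T[:3,:3]@np.asarray(p)+T[:3,3]);return q[:2]/q[2]
E
python3 - <<'E'
from h import *
t=cv2.imread("pics/top0.png");s=cv2.imread("pics/scene0.png")
a=cv2.resize(t[170:310,265:465],None,fx=4,fy=4,interpolation=cv2.INTER_CUBIC);cv2.imwrite("pics/c1.png",a)
a=cv2.resize(s[150:330,215:395],None,fx=3.3,fy=3.3,interpolation=cv2.INTER_CUBIC);cv2.imwrite("pics/c2.png",a)
def comps(im,lo,hi,n,m=15,roi=None):
    h=cv2.cvtColor(im,cv2.COLOR_BGR2HSV);k=cv2.inRange(h,lo,hi)
    N,L,st,c=cv2.connectedComponentsWithStats(k)
    for i in range(1,N):
        if st[i,4]>m and (roi is None or (roi[0]<c[i][0]<roi[1] and roi[2]<c[i][1]<roi[3])):
            cn=cv2.findContours((L==i).astype('uint8'),0,2)[0][0];print(n,st[i],c[i],cv2.minAreaRect(cn))
comps(t,(0,0,185),(180,45,255),"whiteT",300)
comps(t,(20,130,100),(35,255,255),"yelT",8,(400,460,200,310))
comps(s,(20,150,130),(35,255,255),"yelS",8,(200,330,140,230))
comps(t,(0,190,120),(8,255,255),"redT",15,(270,360,180,290))
comps(s,(0,190,120),(8,255,255),"redS",15,(230,380,200,300))
comps(t,(0,0,80),(180,70,140),"unitT",1000,(250,380,170,300))
comps(t,(14,80,150),(24,160,255),"woodT",200,(400,470,190,310))
E
```

```text
whiteT [   0   79  177  120 9681] [ 66.54136969 134.44561512] ((88.0, 138.5), (119.0, 176.0), 90.0)
whiteT [410  83  31  28 382] [425.83246073  95.93455497] ((425.0, 96.5), (27.0, 30.0), 90.0)
whiteT [ 473   85   68   50 1080] [502.5212963  108.37962963] ((506.67376708984375, 109.75494384765625), (63.11918640136719, 30.358890533447266), 20.72555923461914)
whiteT [ 138  246   71   59 3376] [174.30390995 274.74555687] ((173.3890380859375, 273.8041076660156), (65.32330322265625, 55.849334716796875), 6.009006023406982)
whiteT [ 154  338   46   56 2115] [176.5035461  366.09219858] ((176.26451110839844, 365.998291015625), (51.93593215942383, 42.354949951171875), 83.2901611328125)
whiteT [ 547  370   93  110 7764] [593.14245234 426.70401855] ((595.9102783203125, 426.02410888671875), (92.2522964477539, 107.52001953125), 3.3664608001708984)
whiteT [   0  374  104  106 4206] [ 59.27627199 430.34640989] ((51.5, 426.5), (105.0, 103.0), 90.0)
yelT [429 275  17  12 135] [436.27407407 280.34814815] ((436.5000305175781, 280.0000305175781), (10.28591251373291, 16.099689483642578), 63.43495178222656)
yelS [288 162   8  29 181] [290.81767956 176.50828729] ((291.5, 176.0), (7.0, 28.0), 0.0)
redT [313 254   6   9  49] [315.48979592 257.93877551] ((315.5, 258.0), (8.0, 5.0), 90.0)
redS [326 231  13  17 147] [332.00680272 239.72108844] ((332.0, 239.0), (16.0, 12.0), 90.0)
unitT [ 277  183   77   97 5153] [314.5301766  232.10227052] ((314.56829833984375, 230.867431640625), (95.5443344116211, 75.78803253173828), 88.63607025146484)
woodT [ 415  209   34   87 1895] [430.41372032 252.3292876 ] ((430.9109191894531, 252.10891723632812), (86.5682373046875, 26.069976806640625), 84.2894058227539)
```

View pics/c1.png

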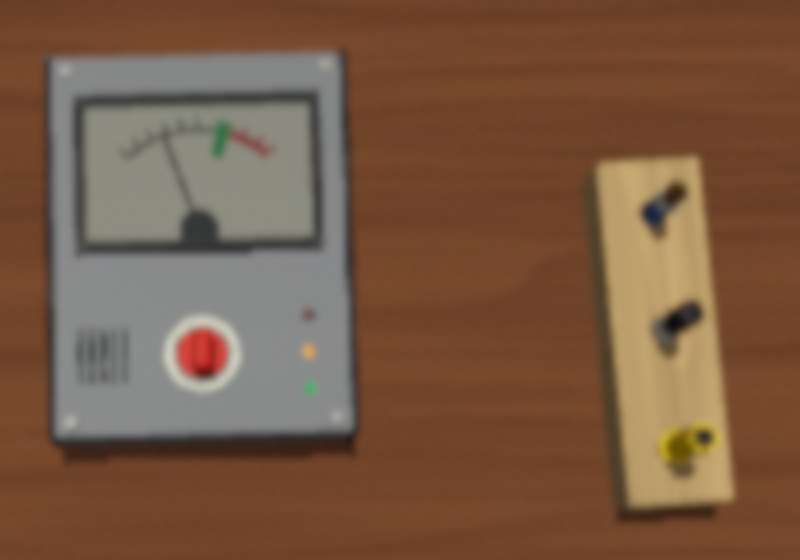

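View pics/c2.png

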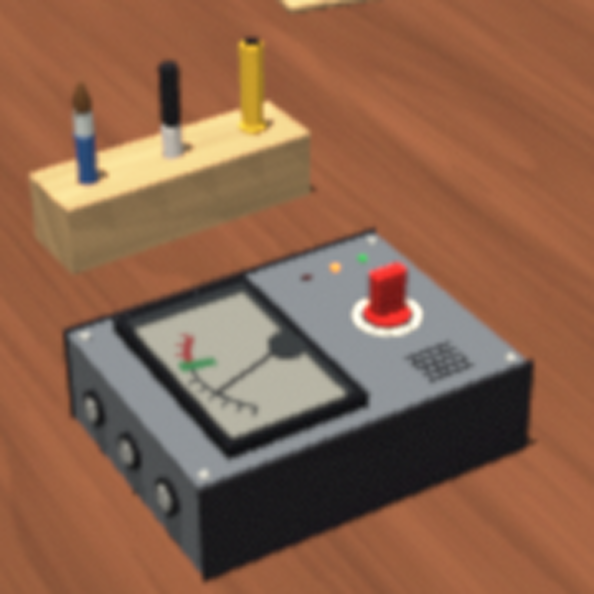

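Run:
```python
from h import *
f=lambda x,y:((x+.5)/4-.5+265,(y+.5)/4-.5+170)
cs=[onz("top",f(*c),.062) for c in[(48,58),(344,50),(355,437),(54,440)]]
print(np.round(cs,4)); c=np.mean(cs,0);print("unit",c,[np.linalg.norm(cs[i]-cs[i-1]) for i in range(4)])
d=(cs[0]-cs[3]+cs[1]-cs[2]);print("yaw",np.arctan2(d[1],d[0]))
d=(cs[0]-cs[1]+cs[3]-cs[2]);print("yaw y",np.arctan2(-d[0],d[1]))
print("ring",onz("top",f(202,354),.062))
g=lambda x,y:((x+.5)/3.3-.5+215,(y+.5)/3.3-.5+150)
print("ring scene",onz("scene",g(387,314),.062))
# scene unit corners top
print("sc corners",np.round([onz("scene",g(*q),.062) for q in [(68,330),(205,490),(530,363),(375,233)]],4))
yaw=-0.02
for n,q in(("ring",(202,354)),):pass
# stand
st=[onz("top",f(*q),.05) for q in[(597,160),(698,157),(733,498),(626,508)]]
print("stand",np.round(st,4),np.mean(st,0));d=st[0]-st[3]+st[1]-st[2];print(np.arctan2(d[1],d[0]))
print("tray",onz("top",(173.6,273.9),.012))
# tool top
print("tool top tri",tri(g(251,41),f(705,438)))
print("tool base",onz("scene",g(252,130),.05),onz("top",f(680,450),.054))
for q in [(86,182),(172,154)]:print("others",onz("scene",g(*q),.05))
t=cv2.imread("pics/top0.png")
cv2.imwrite("pics/c3.png",cv2.resize(t[255:305,410:460],None,fx=11,fy=11,interpolation=cv2.INTER_NEAREST))
cv2.imwrite("pics/c4.png",cv2.resize(t[230:320,120:230],None,fx=6,fy=6,interpolation=cv2.INTER_CUBIC))
```

```text
[[ 0.6647  0.0808  0.062 ]
 [ 0.6671 -0.084   0.062 ]
 [ 0.4516 -0.0848  0.062 ]
 [ 0.4522  0.0778  0.062 ]]
unit [ 0.55891255 -0.00255075  0.062     ] [np.float64(0.21249261757624743), np.float64(0.16485739534731378), np.float64(0.2155195435724359), np.float64(0.1625700454121501)]
yaw 0.00875556425350038
yaw y 0.005736051894900543
ring [ 0.49784233 -0.00270849  0.062     ]
ring scene [ 0.49792046 -0.00436236  0.062     ]
sc corners [[ 0.6645 -0.0851  0.062 ]
 [ 0.6627  0.0803  0.062 ]
 [ 0.4548  0.0778  0.062 ]
 [ 0.4562 -0.0833  0.062 ]]
stand [[ 0.6053 -0.2246  0.05  ]
 [ 0.6062 -0.2812  0.05  ]
 [ 0.4166 -0.2904  0.05  ]
 [ 0.412  -0.2319  0.05  ]] [ 0.5100424 -0.2570229  0.05     ]
0.04312220755812835
tray [0.47227581 0.31715572 0.012     ]
tool top tri (array([ 0.44472629, -0.26097039,  0.11749473]), np.float64(0.0010087005273282876))
tool base [ 0.4472979  -0.25888203  0.05      ] [ 0.44279089 -0.2619494   0.054     ]
others [ 0.57779232 -0.25239728  0.05      ]
others [ 0.51122663 -0.25698837  0.05      ]
```

View pics/c3.png

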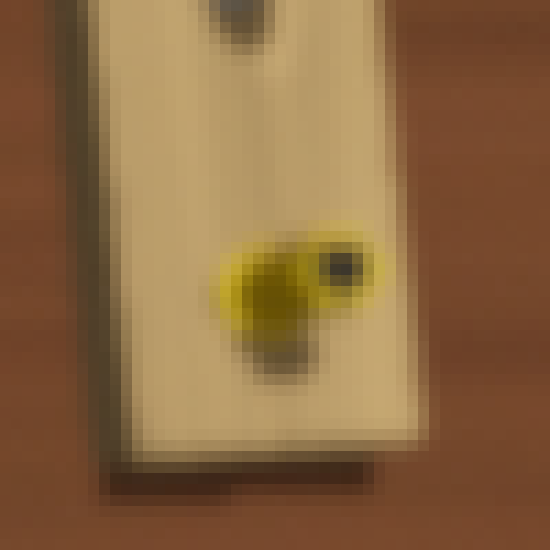

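View pics/c4.png

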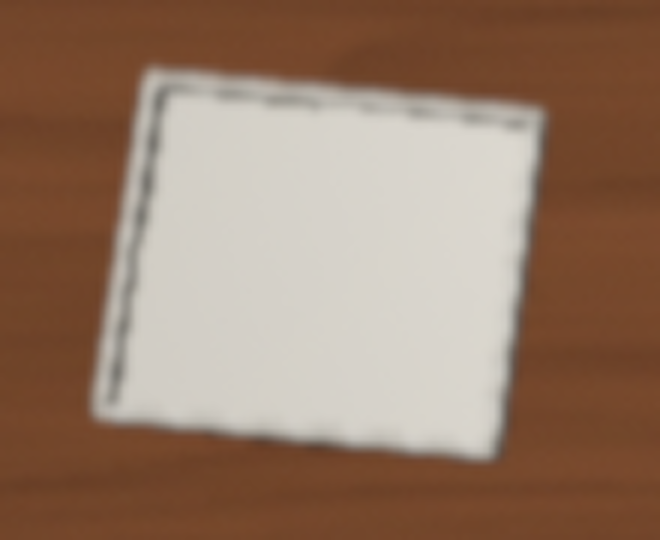

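Call:
arm_command(plan=[{"hand": 0.0,"translation": [284,-455,0],"twist": [0,0,-19.28]},{"hand": 0.0,"translation": [284,-455,0],"twist": [0,0,-19.28]},{"hand": 0.0,"translation": [284,-455,0],"twist": [0,0,-19.28]},{"hand": 0.0,"translation": [284,-455,0],"twist": [0,0,-19.28]},{"hand": 0.2,"translation": [284,-455,0],"twist": [0,0,-19.28]},{"hand": 0.4,"translation": [284,-455,0],"twist": [0,0,-19.28]},{"hand": 0.4,"translation": [284,-455,0],"twist": [0,0,-19.28]},{"hand": 0.4,"translation": [284,-455,0],"twist": [0,0,-19.28]}], newtons=60)

```text
t: 0.9
tool_pos: [0.4261, 0.1106, 0.1923]
eef_rot: [3.142, -0.0, 1.494]
contact_force: [1.1, 1.3, 0.3]
finger_gap: 0.0511
```

Call:
arm_command(plan=[{"hand": 0.4,"translation": [72,-114,-30],"twist": [0,0,-10.69]},{"hand": 0.4,"translation": [72,-114,-60],"twist": [0,0,-10.69]},{"hand": 0.4,"translation": [72,-114,-70],"twist": [0,0,-10.69]},{"hand": 0.4,"translation": [72,-114,-70],"twist": [0,0,-10.69]},{"hand": 0.4,"translation": [72,-114,-70],"twist": [0,0,-10.69]},{"hand": 0.4,"translation": [72,-114,-70],"twist": [0,0,-10.69]},{"hand": 0.4,"translation": [72,-114,-70],"twist": [0,0,-10.69]},{"hand": 0.4,"translation": [72,-114,-70],"twist": [0,0,-10.69]}])

```text
t: 1.7
tool_pos: [0.4973, -0.0014, 0.122]
eef_rot: [-3.141, 0.001, 0.293]
contact_force: [1.2, -0.1, 0.4]
finger_gap: 0.0512
```

Call:
arm_command(plan=[{"hand": 0.4,"translation": [0,0,0],"twist": [0,0,-2.14]},{"hand": 0.4,"translation": [0,0,0],"twist": [0,0,-2.14]},{"hand": 0.4,"translation": [0,0,0],"twist": [0,0,-2.14]},{"hand": 0.4,"translation": [0,0,0],"twist": [0,0,-2.14]}])

```text
t: 2.1
tool_pos: [0.4974, -0.0013, 0.1221]
eef_rot: [-3.142, 0.0, 0.0]
contact_force: [0.6, -0.4, -0.4]
finger_gap: 0.0512
```

Run:
```python
from bench import robot, snapshot
import cv2
s=robot.sense();print(s['t'],s['tool_pos'],s['eef_rot'],s['qpos'])
t=snapshot("top")[:,:,::-1];s=snapshot("scene")[:,:,::-1]
cv2.imwrite("pics/d1.png",cv2.resize(t[200:320,250:410],None,fx=5,fy=5,interpolation=cv2.INTER_CUBIC))
cv2.imwrite("pics/d2.png",cv2.resize(s[130:330,215:415],None,fx=3,fy=3,interpolation=cv2.INTER_CUBIC))
```

```text
2.1 [ 0.49742422 -0.00133368  0.12213208] [-3.14157362e+00  4.12643704e-04  3.72244442e-04] [-2.69383607e-03  2.32103557e-01 -1.88712674e-01  1.15039280e+00
  1.77707721e-05  3.13852657e+00]
```

View pics/d2.png

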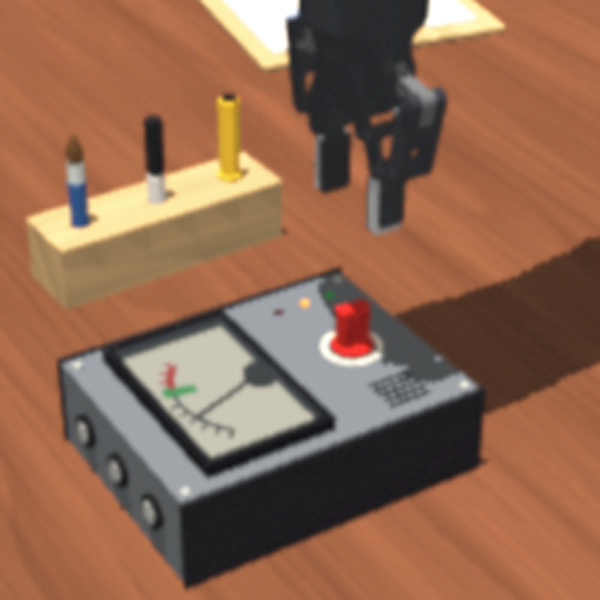

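The last joint ended at 3.139, close to its 3.14 limit. I'll turn the wrist a half turn, which gives the same grasp, before working.

Call:
arm_command(plan=[{"hand": 0.4,"translation": [0,-2,0],"twist": [0,0,8.6]},{"hand": 0.4,"translation": [0,-2,0],"twist": [0,0,8.6]},{"hand": 0.4,"translation": [0,-2,0],"twist": [0,0,8.6]},{"hand": 0.4,"translation": [0,-2,0],"twist": [0,0,8.6]},{"hand": 0.4,"translation": [0,-2,0],"twist": [0,0,8.6]},{"hand": 0.4,"translation": [0,-2,0],"twist": [0,0,8.6]},{"hand": 0.4,"translation": [0,-2,0],"twist": [0,0,8.6]},{"hand": 0.4,"translation": [0,-2,0],"twist": [0,0,8.6]}])

```text
t: 3.0
tool_pos: [0.4975, -0.0033, 0.1223]
eef_rot: [-3.142, 0.0, 1.207]
contact_force: [-0.1, 0.6, 0.1]
finger_gap: 0.0514
```

Call:
arm_command(plan=[{"hand": 0.4,"translation": [0,0,0],"twist": [0,0,8.6]},{"hand": 0.4,"translation": [0,0,0],"twist": [0,0,8.6]},{"hand": 0.4,"translation": [0,0,0],"twist": [0,0,8.6]},{"hand": 0.4,"translation": [0,0,0],"twist": [0,0,8.6]},{"hand": 0.4,"translation": [0,0,0],"twist": [0,0,8.6]},{"hand": 0.4,"translation": [0,0,0],"twist": [0,0,8.6]},{"hand": 0.4,"translation": [0,0,0],"twist": [0,0,8.6]},{"hand": 0.4,"translation": [0,0,0],"twist": [0,0,8.6]}])

```text
t: 3.8
tool_pos: [0.4975, -0.0033, 0.1223]
eef_rot: [-3.142, -0.0, 2.407]
contact_force: [-0.7, 0.6, 0.4]
finger_gap: 0.0512
```

Call:
arm_command(plan=[{"hand": 0.4,"translation": [0,0,0],"twist": [0,0,5.39]},{"hand": 0.4,"translation": [0,0,0],"twist": [0,0,5.39]},{"hand": 0.4,"translation": [0,0,0],"twist": [0,0,5.39]},{"hand": 0.4,"translation": [0,0,0],"twist": [0,0,5.39]},{"hand": 0.4,"translation": [0,0,0],"twist": [0,0,5.39]},{"hand": 0.4,"translation": [0,0,0],"twist": [0,0,5.39]},{"hand": 0.4,"translation": [0,0,0],"twist": [0,0,5.39]}])

```text
t: 4.5
tool_pos: [0.4976, -0.0033, 0.1223]
eef_rot: [3.142, -0.0, -3.134]
contact_force: [-0.7, 0.2, -0.8]
finger_gap: 0.0509
```

Call:
arm_command(plan=[{"hand": 0.4,"translation": [0,0,-25],"twist": [0,0,0]},{"hand": 0.4,"translation": [0,0,-45],"twist": [0,0,0]},{"hand": 0.6,"translation": [0,0,-52],"twist": [0,0,0]},{"hand": 1.0,"translation": [0,0,-52],"twist": [0,0,0]},{"hand": 1.0,"translation": [0,0,-52],"twist": [0,0,0]},{"hand": 1.0,"translation": [0,0,-52],"twist": [0,0,0]},{"hand": 1.0,"translation": [0,0,-52],"twist": [0,0,0]},{"hand": 1.0,"translation": [0,0,-52],"twist": [0,0,0]}], newtons=90)

```text
t: 5.3
tool_pos: [0.4979, -0.0033, 0.0708]
eef_rot: [-3.142, 0.001, -3.13]
contact_force: [-0.1, -0.8, -0.0]
finger_gap: -0.0001
```

```bash
cat > look.py <<'E'
import sys,cv2
from bench import robot, snapshot
def look(tag,ts=(200,320,250,410),ss=(130,330,215,415)):
    st=robot.sense();print(st['t'],st['tool_pos'].round(4),st['eef_rot'].round(3),st['finger_gap'].round(4),st['contact_force'].round(1),st['ft_torque'].round(2),st['qpos'].round(2))
    for n,r in(("top",ts),("scene",ss)):
        if r is None: continue
        im=snapshot(n)[:,:,::-1];cv2.imwrite(f"pics/{tag}_{n}_raw.png",im)
        f=min(800/(r[3]-r[2]),600/(r[1]-r[0]))
        cv2.imwrite(f"pics/{tag}_{n}.png",cv2.resize(im[r[0]:r[1],r[2]:r[3]],None,fx=f,fy=f,interpolation=cv2.INTER_CUBIC)); print(n,"scale",f)
E
python3 -c "
from look import *
look('e',None)"
```

```text
Traceback (most recent call last):
  File "look.py", line 4, in look
    st=robot.sense();print(st['t'],st['tool_pos'].round(4),st['eef_rot'].round(3),st['finger_gap'].round(4),st['contact_force'].round(1),st['ft_torque'].round(2),st['qpos'].round(2))
                                                                                  ^^^^^^^^^^^^^^^^^^^^^^
AttributeError: 'float' object has no attribute 'round'
```

```bash
sed -i "s/st\['finger_gap'\].round(4)/round(float(st['finger_gap']),4)/" look.py
python3 -c "
from look import *
look('e')"
```

```text
5.3 [ 0.4979 -0.0033  0.0708] [-3.142e+00  1.000e-03 -3.130e+00] -0.0001 [-0.1 -0.8 -0. ] [-0.05 -0.04 -0.02] [-0.01  0.26 -0.28  1.02  0.   -0.02]
top scale 5.0
scene scale 3.0
```

View pics/e_scene.png

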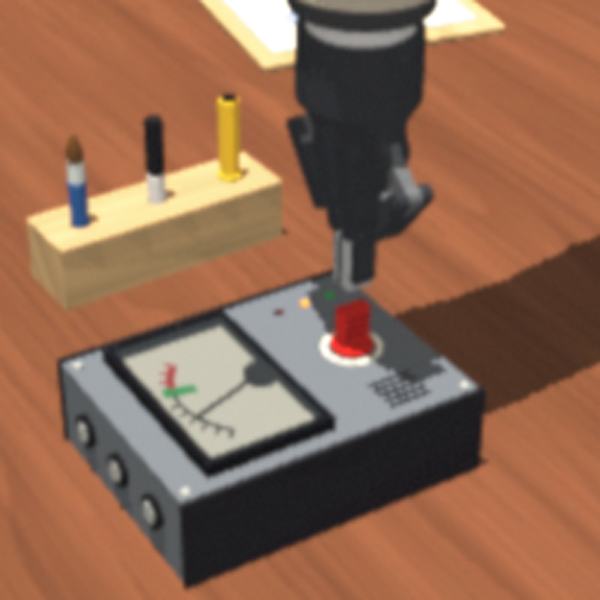

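View pics/e_top.png

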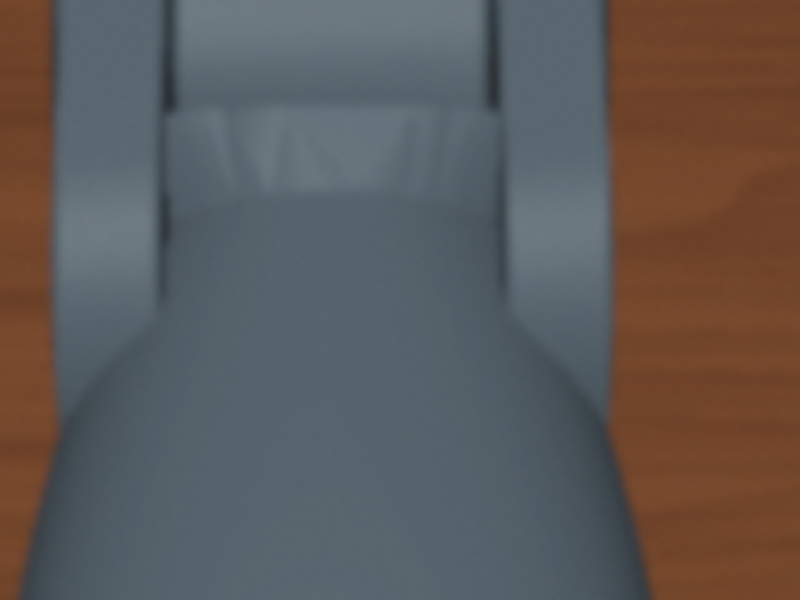

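Run:
```python
from h import *
for p in [(0.4979,-.0033,.0708),(0.4979,-.0033,.09),(.498,-.003,.062),(0.475,-.003,.0708)]:
    for n in("scene","top"): print(n,p,proj(n,p))
print((215+352/3, 130+283/3),(215+352/3,130+347/3))
for p in P:
    T=P[p]["world_to_cam"];print(-T[:3,:3].T@T[:3,3])
```

```text
scene (0.4979, -0.0033, 0.0708) [332.33286801 241.31656411]
top (0.4979, -0.0033, 0.0708) [315.39449762 257.61099846]
scene (0.4979, -0.0033, 0.09) [332.56062003 233.00124699]
top (0.4979, -0.0033, 0.09) [315.38971471 256.52875082]
scene (0.498, -0.003, 0.062) [332.27051217 245.16069496]
top (0.498, -0.003, 0.062) [315.25809021 258.05115325]
scene (0.475, -0.003, 0.0708) [342.32628351 237.97175985]
top (0.475, -0.003, 0.0708) [315.39521329 268.19257644]
(332.3333333333333, 224.33333333333331) (332.3333333333333, 245.66666666666669)
[0.96203005 0.69416368 0.6450154 ]
[ 0.36250856 -0.00211193  1.19577907]
```

View pics/d1.png

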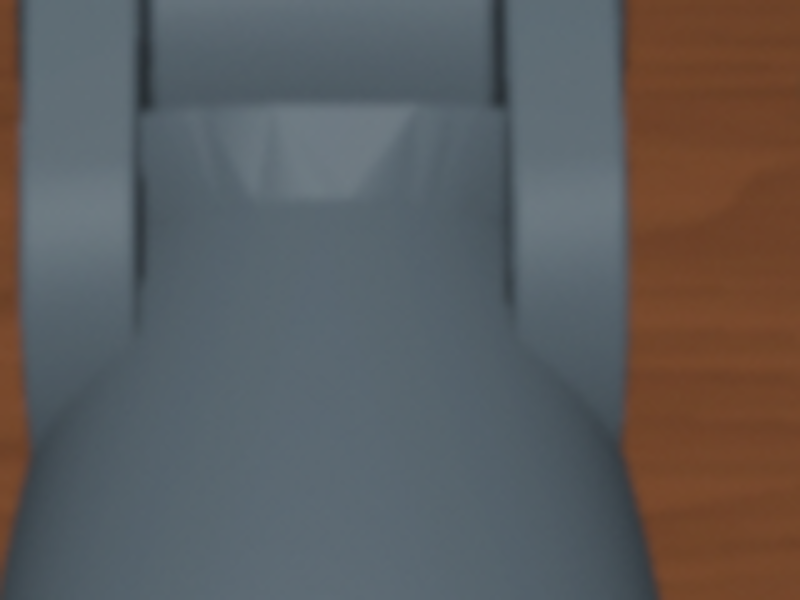

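Run:
```python
from h import *
im=cv2.imread("pics/top0.png");cv2.imwrite("pics/s1.png",cv2.resize(im[380:480,0:130],None,fx=6,fy=6,interpolation=cv2.INTER_CUBIC))
p=(.2136,.4517,.1919);print(proj("top",p),proj("scene",p))
p=(.2136,.4517,.229);print(proj("top",p),proj("scene",p))
print(proj("scene",(0.4974,-.0013,.1221)))
```

```text
[ 69.69943799 406.83923998] [672.94701238 268.30597783]
[ 59.98589654 410.22088334] [683.14386762 247.11028364]
[333.75759273 219.11102971]
```

View pics/s1.png

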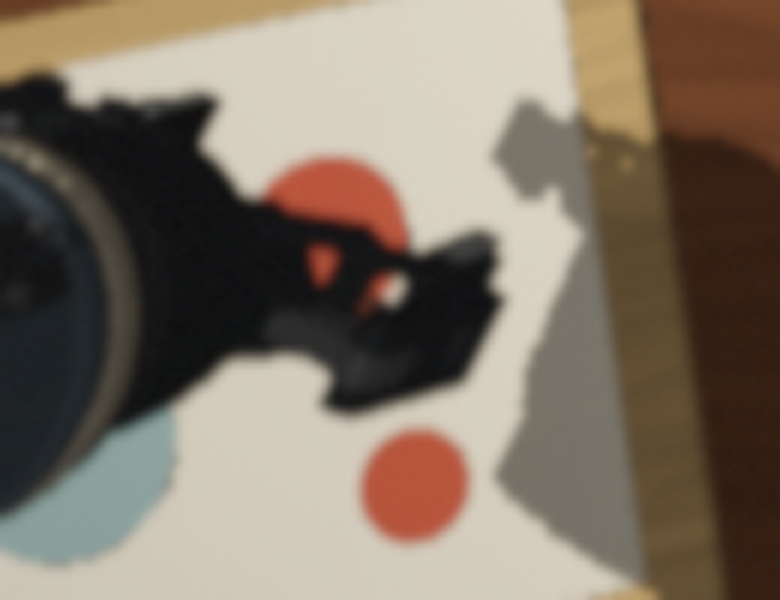

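```bash
python3 - <<'E'
from h import *
for z in (.0708,.09,.11): print(z,onz("scene",(332.3,225),z))
# start: candidates fingertips in top
for uv in [(82,420),(83,430)]:
  for z in(.19,.205,.23): print(uv,z,onz("top",uv,z))
im=cv2.imread("pics/scene0.png");print(im.shape)
E
python3 - <<'E'
import cv2
im=cv2.imread("pics/e_scene_raw.png");cv2.imwrite("pics/e3.png",cv2.resize(im[120:280,270:470],None,fx=4,fy=4,interpolation=cv2.INTER_CUBIC))
im=cv2.imread("pics/e_scene_raw.png");cv2.imwrite("pics/e4.png",im)
E
```

```text
0.0708 [ 0.46649165 -0.05224303  0.0708    ]
0.09 [ 0.48306094 -0.02728549  0.09      ]
0.11 [ 0.50032061 -0.00128804  0.11      ]
(82, 420) 0.19 [0.18978133 0.42857897 0.19      ]
(82, 420) 0.205 [0.19235735 0.42215573 0.205     ]
(82, 420) 0.23 [0.19665072 0.41145032 0.23      ]
(83, 430) 0.19 [0.17223889 0.42571286 0.19      ]
(83, 430) 0.205 [0.17507654 0.41933236 0.205     ]
(83, 430) 0.23 [0.17980595 0.40869819 0.23      ]
(480, 640, 3)
```

View pics/e3.png

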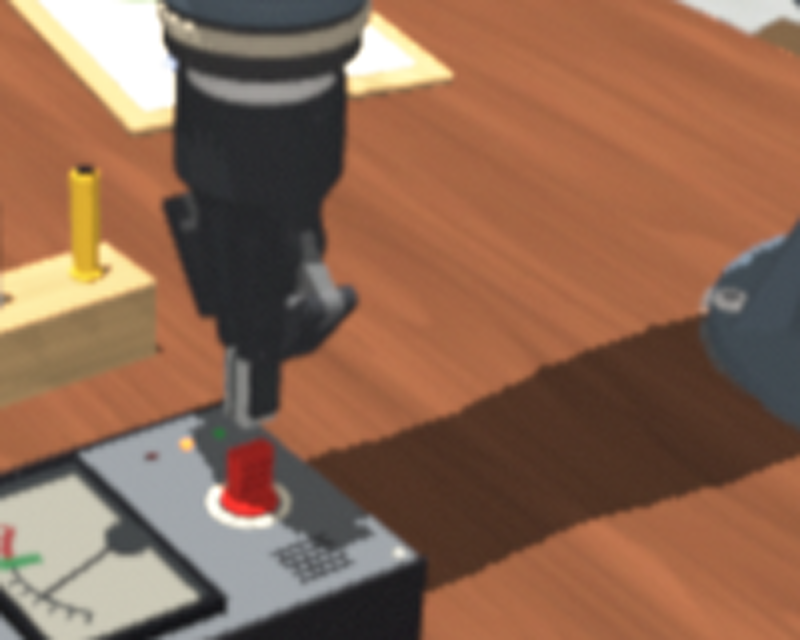

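View pics/e4.png

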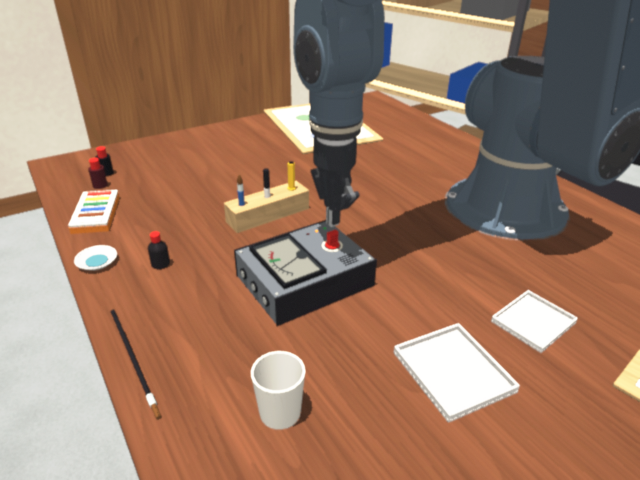

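The scene view shows the closed fingertips at about (332,225), while the reported TCP projects to (332,241). So the fingertips are really about 38 mm higher than reported. The half-turned pose and the start picture give the same offset, so I'll open and go lower in stages.

Call:
arm_command(plan=[{"hand": 0.4,"translation": [0,0,0],"twist": [0,0,0]},{"hand": 0.4,"translation": [0,0,0],"twist": [0,0,0]},{"hand": 0.4,"translation": [0,0,0],"twist": [0,0,0]},{"hand": 0.4,"translation": [0,0,-10],"twist": [0,0,0]},{"hand": 0.4,"translation": [0,0,-20],"twist": [0,0,0]},{"hand": 0.4,"translation": [0,0,-26],"twist": [0,0,0]},{"hand": 0.4,"translation": [0,0,-26],"twist": [0,0,0]}])

```text
t: 6.1
tool_pos: [0.4966, -0.0034, 0.043]
eef_rot: [3.142, -0.002, -3.13]
contact_force: [0.9, 0.3, -0.9]
finger_gap: 0.0513
```

```bash
python3 -c "
from look import *
look('f',None,(180,280,280,400))"
```

```text
6.1 [ 0.4966 -0.0034  0.043 ] [ 3.142e+00 -2.000e-03 -3.130e+00] 0.0513 [ 0.9  0.3 -0.9] [-0.03  0.05 -0.01] [-0.01  0.29 -0.33  0.96 -0.   -0.02]
scene scale 6.0
```

View pics/f_scene.png

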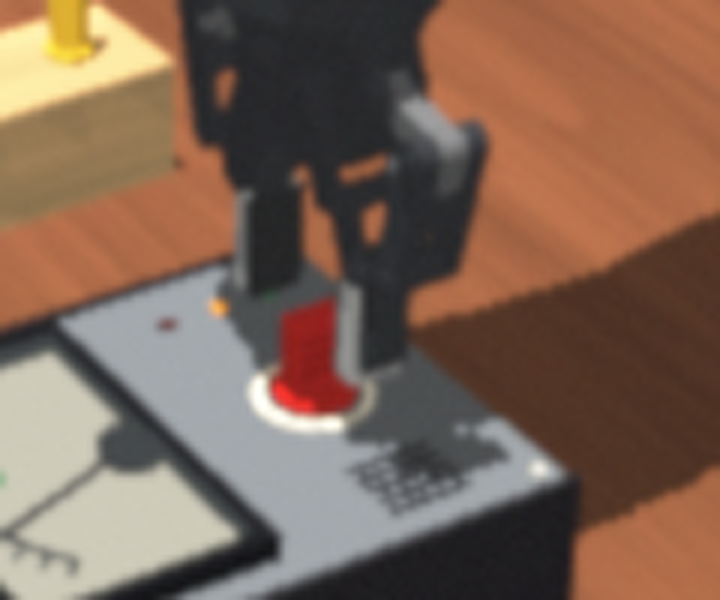

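The fingers now straddle the tab. I'll go down 9 mm more and close.

Call:
arm_command(plan=[{"hand": 0.4,"translation": [0,0,-9],"twist": [0,0,0]},{"hand": 0.4,"translation": [0,0,-9],"twist": [0,0,0]},{"hand": 0.7,"translation": [0,0,-9],"twist": [0,0,0]},{"hand": 1.0,"translation": [0,0,-9],"twist": [0,0,0]},{"hand": 1.0,"translation": [0,0,-9],"twist": [0,0,0]},{"hand": 1.0,"translation": [0,0,-9],"twist": [0,0,0]},{"hand": 1.0,"translation": [0,0,-9],"twist": [0,0,0]},{"hand": 1.0,"translation": [0,0,-9],"twist": [0,0,0]}])

```text
t: 6.95
tool_pos: [0.4978, -0.0026, 0.0358]
eef_rot: [3.14, 0.001, -3.129]
contact_force: [-2.0, 6.3, 5.7]
finger_gap: 0.0081
```

```bash
python3 -c "
from look import *
look('g',None,(180,280,280,400))"
```

```text
6.95 [ 0.4978 -0.0026  0.0358] [ 3.140e+00  1.000e-03 -3.129e+00] 0.0081 [-2.   6.3  5.7] [1.23 0.39 0.05] [-0.01  0.29 -0.34  0.94  0.   -0.02]
scene scale 6.0
```

View pics/g_scene.png

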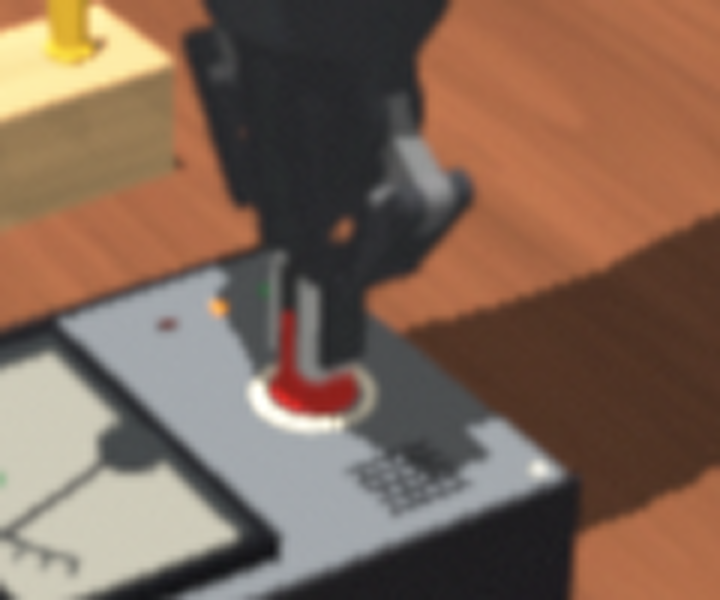

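Gripped, with the opening at 8 mm. I'll try a straight pull first, in small steps.

Call:
arm_command(plan=[{"hand": 1.0,"translation": [0,0,1],"twist": [0,0,0]},{"hand": 1.0,"translation": [0,0,2],"twist": [0,0,0]},{"hand": 1.0,"translation": [0,0,3],"twist": [0,0,0]},{"hand": 1.0,"translation": [0,0,4],"twist": [0,0,0]},{"hand": 1.0,"translation": [0,0,5],"twist": [0,0,0]}], newtons=110)

```text
t: 7.5
tool_pos: [0.4972, -0.0029, 0.0395]
eef_rot: [3.141, -0.001, -3.129]
contact_force: [5.5, 4.1, -14.5]
finger_gap: 0.0072
```

```bash
python3 -c "
from look import *
look('i',None,(180,280,280,400))"
```

```text
7.5 [ 0.4972 -0.0029  0.0395] [ 3.141e+00 -1.000e-03 -3.129e+00] 0.0072 [  5.5   4.1 -14.5] [ 0.93 -1.08 -0.01] [-0.01  0.29 -0.33  0.95  0.   -0.02]
scene scale 6.0
```

View pics/i_scene.png

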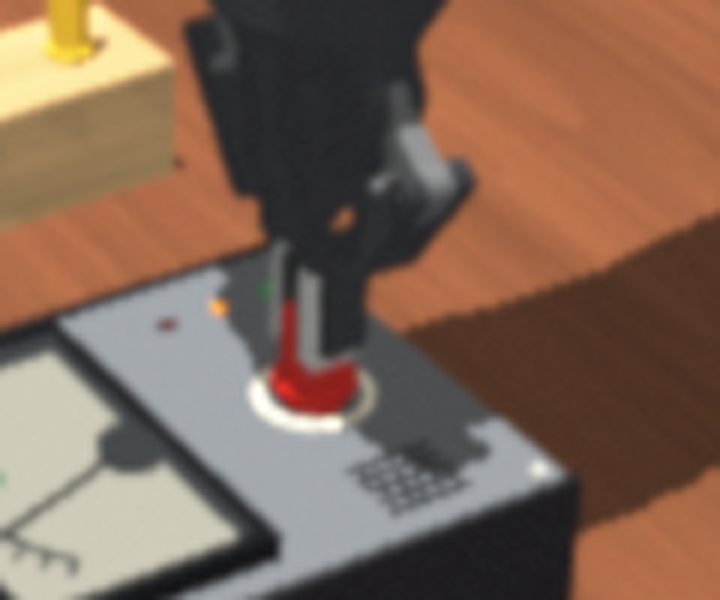

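Call:
arm_command(plan=[{"hand": 1.0,"translation": [0,0,1],"twist": [0,0,0]},{"hand": 1.0,"translation": [0,0,2],"twist": [0,0,0]},{"hand": 1.0,"translation": [0,0,3],"twist": [0,0,0]},{"hand": 1.0,"translation": [0,0,4],"twist": [0,0,0]},{"hand": 1.0,"translation": [0,0,5],"twist": [0,0,0]},{"hand": 1.0,"translation": [0,0,6],"twist": [0,0,0]}])

```text
t: 8.15
tool_pos: [0.4976, -0.0034, 0.0465]
eef_rot: [-3.142, 0.0, -3.13]
contact_force: [0.2, -1.2, 0.3]
finger_gap: 0.0074
```

```bash
python3 -c "
from look import *
look('j',None,(180,280,280,400))"
```

```text
8.15 [ 0.4976 -0.0034  0.0465] [-3.142  0.    -3.13 ] 0.0074 [ 0.2 -1.2  0.3] [ 0.02  0.02 -0.05] [-0.01  0.28 -0.32  0.97 -0.   -0.02]
scene scale 6.0
```

View pics/j_scene.png

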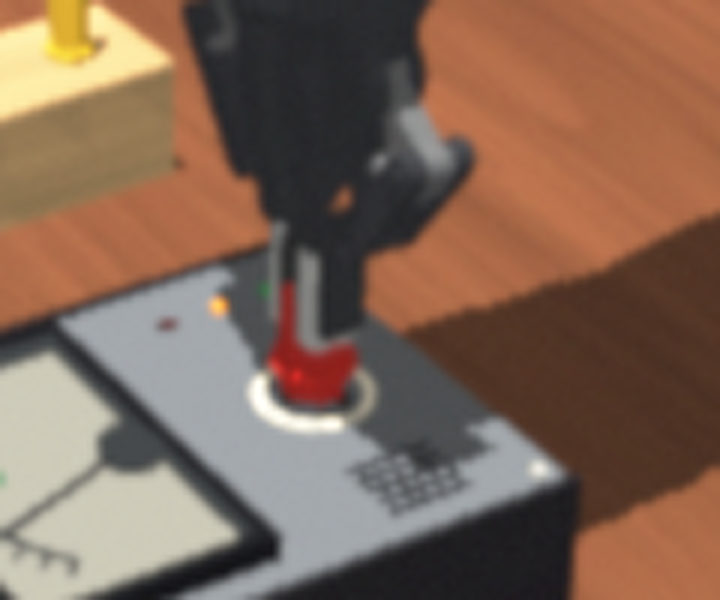

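It's free: the force is about 0 and the cap is clear. I'll carry it to the tray.

Call:
arm_command(plan=[{"hand": 1.0,"translation": [0,0,35],"twist": [0,0,0]},{"hand": 1.0,"translation": [0,30,60],"twist": [0,0,0]},{"hand": 1.0,"translation": [-6,75,60],"twist": [0,0,0]},{"hand": 1.0,"translation": [-10,125,60],"twist": [0,0,0]},{"hand": 1.0,"translation": [-14,175,60],"twist": [0,0,0]},{"hand": 1.0,"translation": [-18,225,55],"twist": [0,0,0]},{"hand": 1.0,"translation": [-22,275,40],"twist": [0,0,0]},{"hand": 1.0,"translation": [-26,320,20],"twist": [0,0,0]}])

```text
t: 9.0
tool_pos: [0.4719, 0.317, 0.0677]
eef_rot: [3.14, 0.002, -3.129]
contact_force: [0.8, 0.1, -1.4]
finger_gap: 0.0074
```

Call:
arm_command(plan=[{"hand": 1.0,"translation": [0,0,-20],"twist": [0,0,0]},{"hand": 1.0,"translation": [0,0,-45],"twist": [0,0,0]},{"hand": 1.0,"translation": [0,0,-62],"twist": [0,0,0]},{"hand": 1.0,"translation": [0,0,-62],"twist": [0,0,0]},{"hand": 1.0,"translation": [0,0,-62],"twist": [0,0,0]}])

```text
t: 9.5
tool_pos: [0.4719, 0.3144, 0.0058]
eef_rot: [-3.142, -0.0, -3.13]
contact_force: [0.3, -0.4, 0.3]
finger_gap: 0.0073
```

```bash
python3 -c "
from look import *
look('k',None,(280,430,380,580))"
```

```text
9.5 [0.4719 0.3144 0.0058] [-3.142 -0.    -3.13 ] 0.0073 [ 0.3 -0.4  0.3] [ 0.   -0.05  0.02] [ 0.59  0.45 -0.19  0.93 -0.    0.58]
scene scale 4.0
```

View pics/k_scene.png

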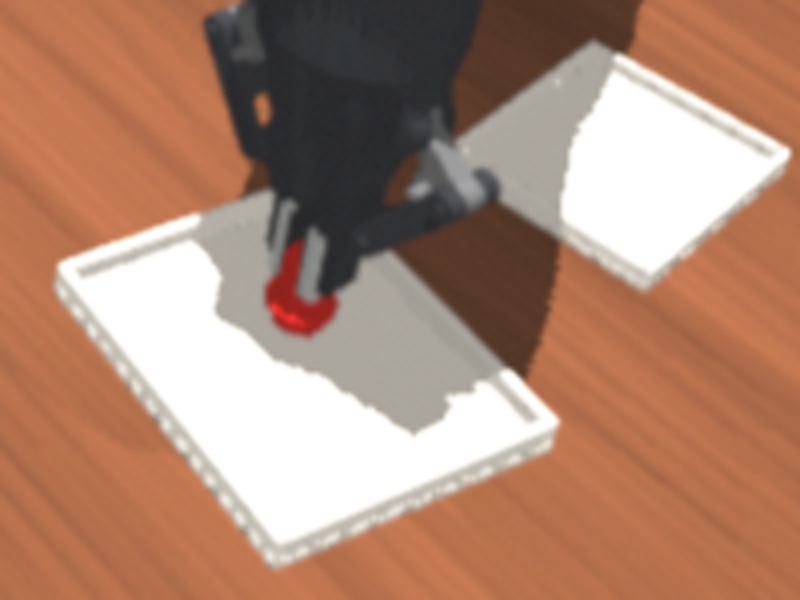

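Call:
arm_command(plan=[{"hand": 1.0,"translation": [0,0,-10],"twist": [0,0,0]},{"hand": 1.0,"translation": [0,0,-14],"twist": [0,0,0]},{"hand": 1.0,"translation": [0,0,-14],"twist": [0,0,0]},{"hand": 0.4,"translation": [0,0,-14],"twist": [0,0,0]},{"hand": 0.3,"translation": [0,0,-14],"twist": [0,0,0]},{"hand": 0.3,"translation": [0,0,-14],"twist": [0,0,0]},{"hand": 0.3,"translation": [0,0,10],"twist": [0,0,0]},{"hand": 0.3,"translation": [0,0,60],"twist": [0,0,0]}])

```text
t: 10.35
tool_pos: [0.4696, 0.313, 0.0632]
eef_rot: [-3.138, -0.005, -3.13]
contact_force: [-0.4, 1.5, 0.8]
finger_gap: 0.0598
```

```bash
python3 -c "
from look import *
look('l',None,(280,430,380,580))"
```

```text
10.35 [0.4696 0.313  0.0632] [-3.138 -0.005 -3.13 ] 0.0598 [-0.4  1.5  0.8] [ 0.07 -0.02 -0.04] [ 0.59  0.41 -0.1   1.07 -0.    0.58]
scene scale 4.0
```

View pics/l_scene.png

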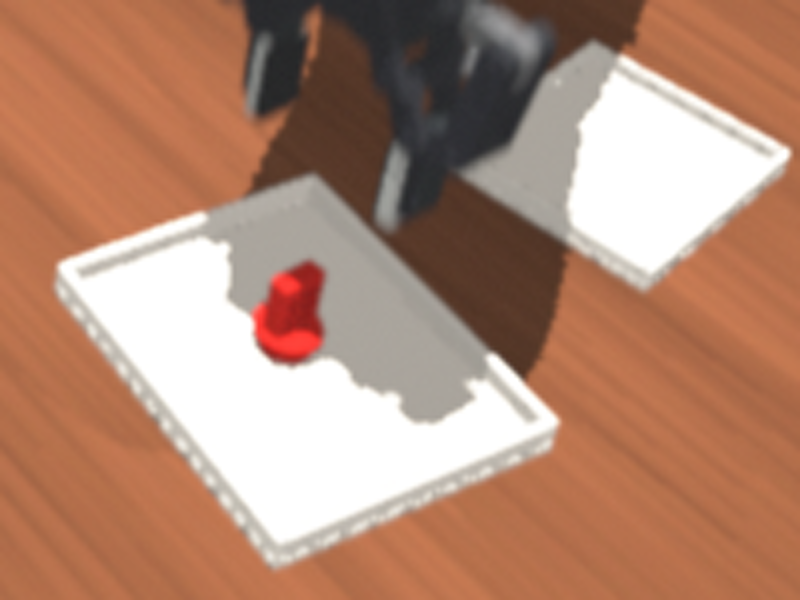

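The plug stands in the large tray. Next is the tool: I'll move towards it and check the hex orientation in the view.

Run:
```python
import cv2,numpy as np
im=cv2.imread("pics/scene0.png");cv2.imwrite("pics/m.png",cv2.resize(im[155:200,275:305],None,fx=13,fy=13,interpolation=cv2.INTER_NEAREST))
for r in(170,174,178,182):print(im[r,284:300].tolist())
```

```text
[[61, 90, 149], [60, 88, 147], [59, 92, 149], [53, 113, 164], [44, 142, 185], [42, 153, 196], [42, 156, 200], [43, 156, 200], [42, 150, 192], [37, 129, 166], [44, 111, 152], [57, 94, 147], [61, 89, 146], [59, 88, 146], [60, 89, 147], [61, 91, 149]]
[[63, 93, 155], [63, 94, 154], [60, 96, 155], [56, 115, 167], [45, 142, 187], [43, 154, 197], [42, 156, 200], [42, 156, 200], [41, 150, 192], [36, 130, 167], [39, 116, 154], [54, 96, 147], [61, 88, 145], [60, 88, 146], [60, 89, 146], [59, 88, 146]]
[[65, 97, 159], [66, 98, 161], [65, 99, 161], [61, 113, 168], [47, 141, 186], [42, 153, 196], [42, 155, 199], [42, 155, 200], [42, 149, 192], [37, 131, 167], [41, 116, 154], [56, 97, 150], [60, 89, 147], [61, 89, 147], [58, 87, 145], [59, 89, 144]]
[[63, 95, 156], [67, 99, 161], [75, 112, 172], [72, 125, 180], [52, 144, 189], [41, 152, 194], [43, 155, 200], [42, 156, 200], [42, 151, 194], [42, 137, 175], [86, 159, 200], [143, 216, 245], [154, 224, 249], [139, 206, 242], [112, 167, 220], [85, 127, 181]]
```

View pics/m.png

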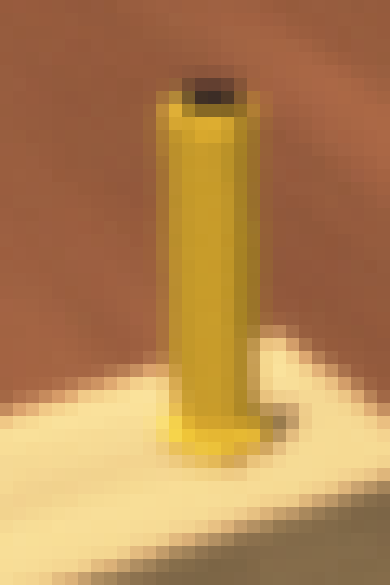

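Call:
arm_command(plan=[{"hand": 0.3,"translation": [0,0,50],"twist": [0,0,0]},{"hand": 0.3,"translation": [0,-50,70],"twist": [0,0,0]},{"hand": 0.3,"translation": [0,-100,70],"twist": [0,0,0]},{"hand": 0.3,"translation": [-5,-150,70],"twist": [0,0,0]},{"hand": 0.3,"translation": [-10,-200,70],"twist": [0,0,0]},{"hand": 0.3,"translation": [-15,-250,70],"twist": [0,0,0]},{"hand": 0.3,"translation": [-20,-300,70],"twist": [0,0,0]},{"hand": 0.3,"translation": [-25,-350,70],"twist": [0,0,0]}])

```text
t: 11.2
tool_pos: [0.4469, -0.0326, 0.1357]
eef_rot: [-3.141, 0.001, -3.129]
contact_force: [1.1, -0.0, 0.7]
finger_gap: 0.0599
```

Call:
arm_command(plan=[{"hand": 0.3,"translation": [-2,-45,0],"twist": [0,0,-1]},{"hand": 0.3,"translation": [-2,-90,0],"twist": [0,0,-2]},{"hand": 0.3,"translation": [-2,-135,0],"twist": [0,0,-3]},{"hand": 0.3,"translation": [-2,-180,0],"twist": [0,0,-3.61]},{"hand": 0.3,"translation": [-2,-225,0],"twist": [0,0,-3.61]},{"hand": 0.3,"translation": [-2,-225,0],"twist": [0,0,-3.61]},{"hand": 0.3,"translation": [-2,-225,0],"twist": [0,0,-3.61]},{"hand": 0.3,"translation": [-2,-225,0],"twist": [0,0,-3.61]}])

```text
t: 12.0
tool_pos: [0.4453, -0.2551, 0.1353]
eef_rot: [3.141, -0.0, 2.65]
contact_force: [0.1, 0.5, 0.8]
finger_gap: 0.0601
```

```bash
python3 -c "
from look import *
look('n',None,(110,230,230,390))"
```

```text
12.0 [ 0.4453 -0.2551  0.1353] [ 3.141 -0.     2.65 ] 0.0601 [0.1 0.5 0.8] [-0.05  0.    0.01] [-0.52  0.26 -0.12  1.19  0.   -0.03]
scene scale 5.0
```

View pics/n_scene.png

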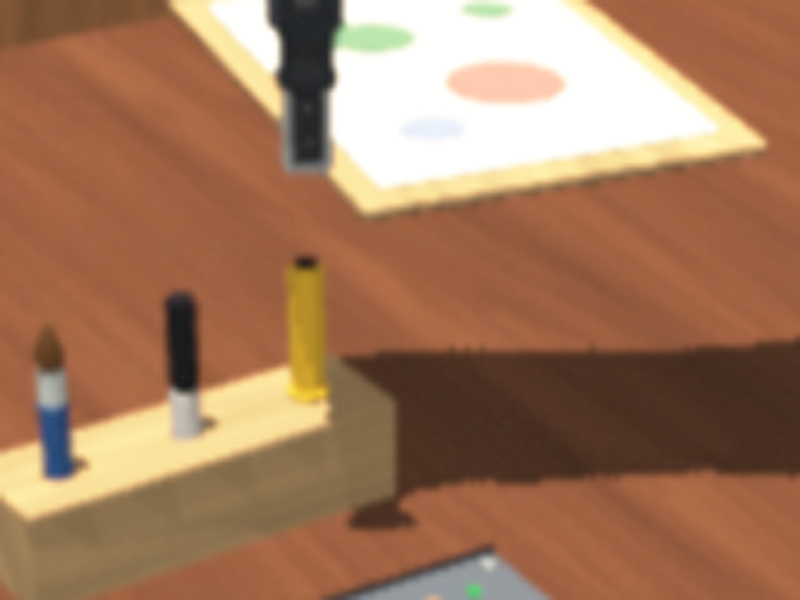

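Run:
```python
from h import *
for p in[(.4453,-.2551,.180),(.4453,-.2551,.116),(.445,-.2605,.116),(.445,-.2605,.054)]: q=proj("scene",p);print(p,q,(q-[230,110])*5)
im=cv2.imread("pics/n_scene_raw.png");h=cv2.cvtColor(im,cv2.COLOR_BGR2HSV);k=cv2.inRange(h,(20,150,110),(35,255,255));k[:,:280]=0;k[:,310:]=0
for r in range(160,192,3):
    c=np.nonzero(k[r])[0]
    if len(c):print(r,c.min(),c.max())
```

```text
(0.4453, -0.2551, 0.18) [291.40000745 137.24075932] [307.00003727 136.20379658]
(0.4453, -0.2551, 0.116) [291.98817811 163.77095513] [309.94089055 268.85477566]
(0.445, -0.2605, 0.116) [290.94056998 162.82712632] [304.70284989 264.13563162]
(0.445, -0.2605, 0.054) [291.50543556 187.00114346] [307.52717778 385.00571732]
163 288 293
166 288 293
169 288 293
172 288 294
175 288 294
178 288 294
181 288 294
184 288 294
187 288 295
190 291 292
```

Call:
arm_command(plan=[{"hand": 0.3,"translation": [0,-5,-20],"twist": [0,0,0]},{"hand": 0.3,"translation": [0,-5,-55],"twist": [0,0,0]},{"hand": 0.3,"translation": [0,-5,-90],"twist": [0,0,0]},{"hand": 0.3,"translation": [0,-5,-104],"twist": [0,0,0]},{"hand": 0.3,"translation": [0,-5,-104],"twist": [0,0,0]},{"hand": 0.6,"translation": [0,-5,-104],"twist": [0,0,0]},{"hand": 0.7,"translation": [0,-5,-104],"twist": [0,0,0]}], newtons=25)

```text
t: 12.75
tool_pos: [0.4462, -0.2609, 0.0327]
eef_rot: [-3.142, 0.002, 2.65]
contact_force: [-0.1, -0.6, 0.3]
finger_gap: 0.0314
```

```bash
python3 -c "
from look import *
look('o',None,(110,230,230,390))"
```

```text
12.75 [ 0.4462 -0.2609  0.0327] [-3.142e+00  2.000e-03  2.650e+00] 0.0314 [-0.1 -0.6  0.3] [0.01 0.02 0.01] [-0.53  0.33 -0.29  0.94  0.   -0.04]
scene scale 5.0
```

View pics/o_scene.png

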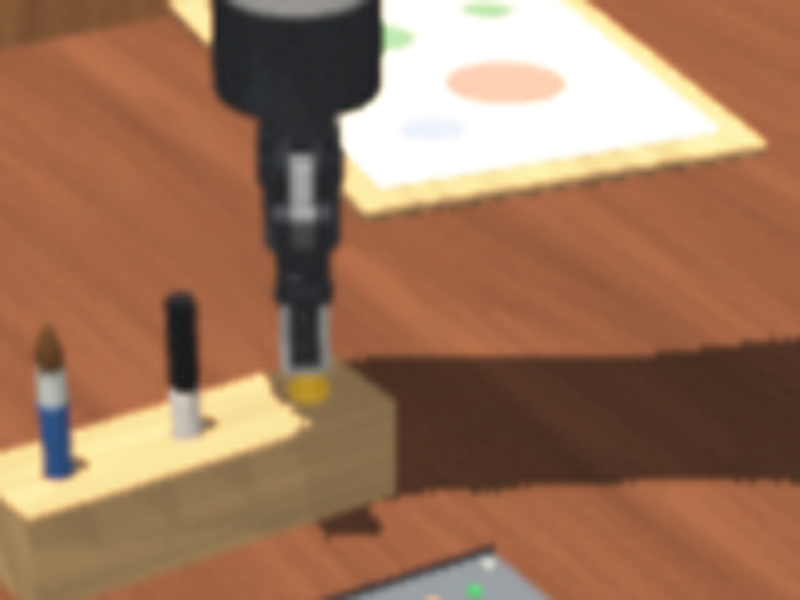

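Call:
arm_command(plan=[{"hand": 1.0,"translation": [0,0,0],"twist": [0,0,0]},{"hand": 1.0,"translation": [0,0,0],"twist": [0,0,0]},{"hand": 1.0,"translation": [0,0,0],"twist": [0,0,0]},{"hand": 1.0,"translation": [0,0,0],"twist": [0,0,0]},{"hand": 1.0,"translation": [0,0,0],"twist": [0,0,0]}])

```text
t: 13.3
tool_pos: [0.446, -0.2611, 0.0322]
eef_rot: [3.141, 0.002, 2.649]
contact_force: [-0.1, 1.5, 7.7]
finger_gap: 0.0135
```

Call:
arm_command(plan=[{"hand": 1.0,"translation": [0,0,0],"twist": [0,0,0]},{"hand": 1.0,"translation": [0,0,0],"twist": [0,0,0]},{"hand": 1.0,"translation": [0,0,0],"twist": [0,0,0]}], newtons=80)

```text
t: 13.6
tool_pos: [0.446, -0.2611, 0.0323]
eef_rot: [3.142, 0.002, 2.649]
contact_force: [-0.8, 1.6, 10.5]
finger_gap: 0.0131
```

Gripped on flats (13 mm). I'll lift, turn 20° and look at the blade to tell which flat pair I hold.

Call:
arm_command(plan=[{"hand": 1.0,"translation": [0,0,15],"twist": [0,0,0]},{"hand": 1.0,"translation": [0,0,40],"twist": [0,0,0]},{"hand": 1.0,"translation": [0,0,70],"twist": [0,0,0]},{"hand": 1.0,"translation": [0,0,100],"twist": [0,0,0]},{"hand": 1.0,"translation": [10,45,100],"twist": [0,0,1]},{"hand": 1.0,"translation": [20,90,100],"twist": [0,0,2]},{"hand": 1.0,"translation": [30,120,100],"twist": [0,0,2.5]},{"hand": 1.0,"translation": [30,120,100],"twist": [0,0,2.5]}])

```text
t: 14.4
tool_pos: [0.4761, -0.1378, 0.1318]
eef_rot: [3.141, 0.001, 3.005]
contact_force: [0.3, 0.5, -0.2]
finger_gap: 0.013
```

```bash
python3 -c "
from look import *
look('p',None,(130,250,230,390))"
```

```text
14.4 [ 0.4761 -0.1378  0.1318] [3.141e+00 1.000e-03 3.005e+00] 0.013 [ 0.3  0.5 -0.2] [-0.02  0.02 -0.01] [-0.28  0.22 -0.18  1.17  0.   -0.15]
scene scale 5.0
```

View pics/p_scene.png

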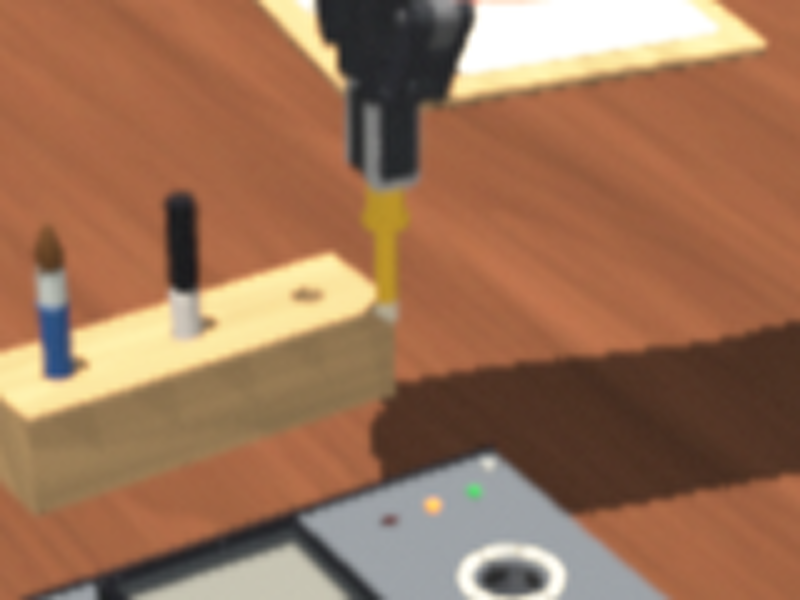

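Call:
arm_command(plan=[{"hand": 1.0,"translation": [6,40,0],"twist": [0,0,1]},{"hand": 1.0,"translation": [12,80,0],"twist": [0,0,2]},{"hand": 1.0,"translation": [18,115,0],"twist": [0,0,3]},{"hand": 1.0,"translation": [22,135,0],"twist": [0,0,4]},{"hand": 1.0,"translation": [22,135,0],"twist": [0,0,5]},{"hand": 1.0,"translation": [22,135,0],"twist": [0,0,6]},{"hand": 1.0,"translation": [22,135,0],"twist": [0,0,7]},{"hand": 1.0,"translation": [22,135,0],"twist": [0,0,8]}])

```text
t: 15.25
tool_pos: [0.4973, -0.0068, 0.1314]
eef_rot: [-3.141, -0.0, -2.164]
contact_force: [0.4, -1.3, 0.0]
finger_gap: 0.0129
```

Call:
arm_command(plan=[{"hand": 1.0,"translation": [0,0,0],"twist": [0,0,1]},{"hand": 1.0,"translation": [0,0,0],"twist": [0,0,2]},{"hand": 1.0,"translation": [0,0,0],"twist": [0,0,3]},{"hand": 1.0,"translation": [0,0,0],"twist": [0,0,4.2]},{"hand": 1.0,"translation": [0,0,0],"twist": [0,0,4.2]}])

```text
t: 15.75
tool_pos: [0.4973, -0.0068, 0.1314]
eef_rot: [-3.141, -0.0, -1.58]
contact_force: [0.4, -1.7, -0.7]
finger_gap: 0.0129
```

```bash
python3 -c "
from look import *
look('q',None,(170,275,260,400))"
```

```text
15.75 [ 0.4973 -0.0068  0.1314] [-3.141 -0.    -1.58 ] 0.0129 [ 0.4 -1.7 -0.7] [-0.01  0.02  0.  ] [-0.01  0.23 -0.17  1.17 -0.   -1.58]
scene scale 5.714285714285714
```

View pics/q_scene.png

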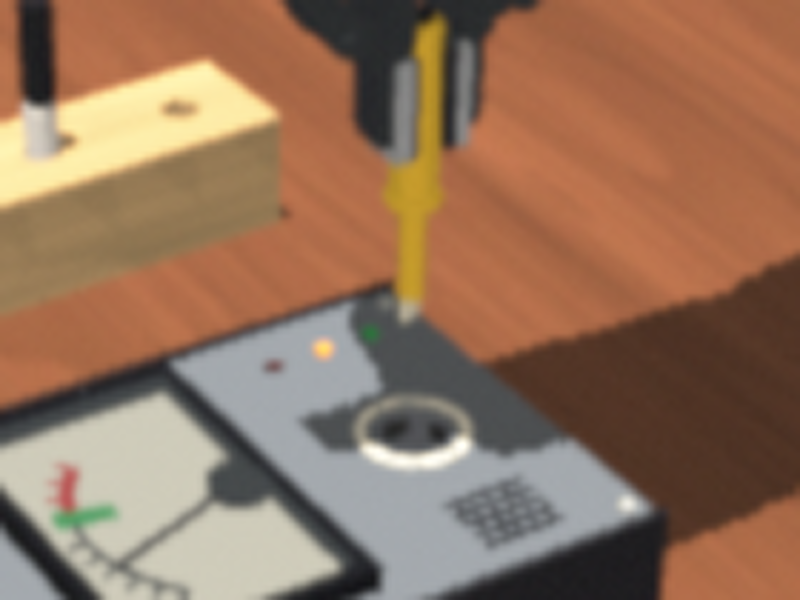

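Run:
```python
import cv2
from h import *
im=cv2.imread("pics/q_scene_raw.png");a=cv2.resize(im[195:235,315:350],None,fx=14,fy=14,interpolation=cv2.INTER_NEAREST)
im=cv2.imread("pics/p_scene_raw.png");b=cv2.resize(im[165:205,290:325],None,fx=14,fy=14,interpolation=cv2.INTER_NEAREST)
cv2.imwrite("pics/q2.png",np.hstack([a,b])[:, :800] if False else cv2.resize(np.hstack([a,b]),(800,457),interpolation=cv2.INTER_NEAREST))
for z in(.09,.1,.106,.11):print(z,proj("scene",(.4973,-.0068,z)))
print(proj("scene",(.4973,-.0068,.24)))
```

```text
0.09 [331.8324749  232.04190935]
0.1 [331.94864654 227.64693947]
0.106 [332.0189731  224.98636629]
0.11 [332.06612022 223.20271098]
[333.72250688 160.53879926]
```

View pics/q2.png

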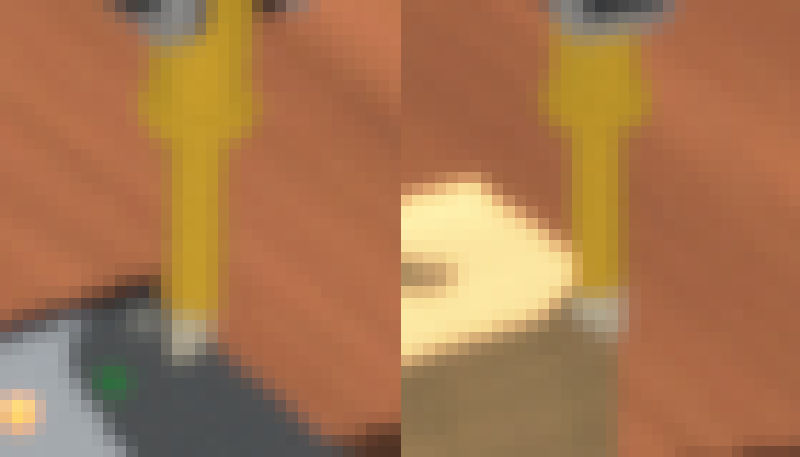

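Call:
arm_command(plan=[{"hand": 1.0,"translation": [0,3,0],"twist": [0,0,-1]},{"hand": 1.0,"translation": [0,3,0],"twist": [0,0,-2]},{"hand": 1.0,"translation": [0,3,0],"twist": [0,0,-2]}])

```text
t: 16.1
tool_pos: [0.4973, -0.0032, 0.1314]
eef_rot: [-3.141, -0.0, -1.868]
contact_force: [0.5, 0.2, -0.3]
finger_gap: 0.0131
```

```bash
python3 -c "
from look import *
look('r',None,(170,275,260,400))"
```

```text
16.1 [ 0.4973 -0.0032  0.1314] [-3.141 -0.    -1.868] 0.0131 [ 0.5  0.2 -0.3] [-0.05 -0.01 -0.03] [-0.01  0.23 -0.17  1.17 -0.   -1.28]
scene scale 5.714285714285714
```

Call:
arm_command(plan=[{"hand": 1.0,"translation": [0,0,0],"twist": [0,0,1]},{"hand": 1.0,"translation": [0,0,0],"twist": [0,0,2]},{"hand": 1.0,"translation": [0,0,0],"twist": [0,0,3]},{"hand": 1.0,"translation": [0,0,0],"twist": [0,0,4]},{"hand": 1.0,"translation": [0,0,0],"twist": [0,0,4]}])

```text
t: 16.65
tool_pos: [0.4973, -0.003, 0.1313]
eef_rot: [3.142, -0.0, -1.298]
contact_force: [0.6, -0.3, -0.6]
finger_gap: 0.0127
```

```bash
python3 -c "
from look import *
look('s',None,(170,275,260,400))
import numpy as np
r=[cv2.resize(cv2.imread(f'pics/{k}_scene_raw.png')[205:235,317:347],None,fx=8.8,fy=8.8,interpolation=cv2.INTER_NEAREST) for k in 'rqs']
cv2.imwrite('pics/rqs.png',np.hstack(r))"
```

```text
16.65 [ 0.4973 -0.003   0.1313] [ 3.142 -0.    -1.298] 0.0127 [ 0.6 -0.3 -0.6] [0.03 0.01 0.02] [-0.01  0.23 -0.17  1.17 -0.   -1.85]
scene scale 5.714285714285714
```

View pics/rqs.png

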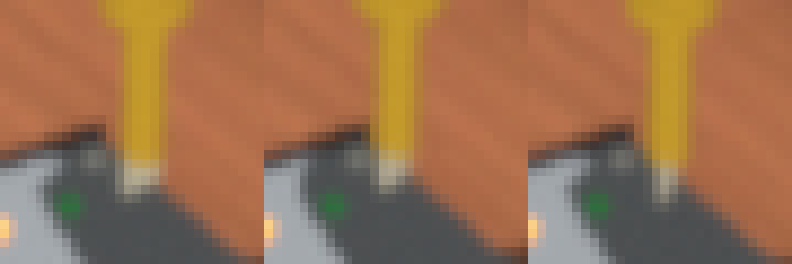

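Call:
arm_command(plan=[{"hand": 1.0,"translation": [0,0,0],"twist": [0,0,1]},{"hand": 1.0,"translation": [0,0,0],"twist": [0,0,1.25]},{"hand": 1.0,"translation": [0,0,0],"twist": [0,0,1.25]}])

```text
t: 17.0
tool_pos: [0.4973, -0.0029, 0.1313]
eef_rot: [3.142, -0.0, -1.13]
contact_force: [-0.5, 0.1, -0.2]
finger_gap: 0.0129
```

```bash
python3 -c "
from look import *
look('t',None,(170,275,260,400))"
```

```text
17.0 [ 0.4973 -0.0029  0.1313] [ 3.142 -0.    -1.13 ] 0.0129 [-0.5  0.1 -0.2] [-0.    0.01  0.02] [-0.01  0.23 -0.17  1.17 -0.   -2.02]
scene scale 5.714285714285714
```

Call:
arm_command(plan=[{"hand": 1.0,"translation": [0,0,0],"twist": [0,0,1]},{"hand": 1.0,"translation": [0,0,0],"twist": [0,0,2]},{"hand": 1.0,"translation": [0,0,0],"twist": [0,0,2.5]},{"hand": 1.0,"translation": [0,0,0],"twist": [0,0,2.5]}])

```text
t: 17.45
tool_pos: [0.4972, -0.0028, 0.1313]
eef_rot: [-3.142, 0.0, -0.78]
contact_force: [-0.8, -1.5, -0.2]
finger_gap: 0.0127
```

```bash
python3 -c "
from look import *
look('u',None,(170,275,260,400))
import numpy as np
r=[cv2.resize(cv2.imread(f'pics/{k}_scene_raw.png')[208:232,322:342],None,fx=8,fy=8*1.6,interpolation=cv2.INTER_NEAREST) for k in 'rqstu']
cv2.imwrite('pics/rqstu.png',np.hstack(r))"
```

```text
17.45 [ 0.4972 -0.0028  0.1313] [-3.142  0.    -0.78 ] 0.0127 [-0.8 -1.5 -0.2] [ 0.03 -0.01  0.02] [-0.01  0.23 -0.17  1.17  0.   -2.37]
scene scale 5.714285714285714
```

View pics/rqstu.png

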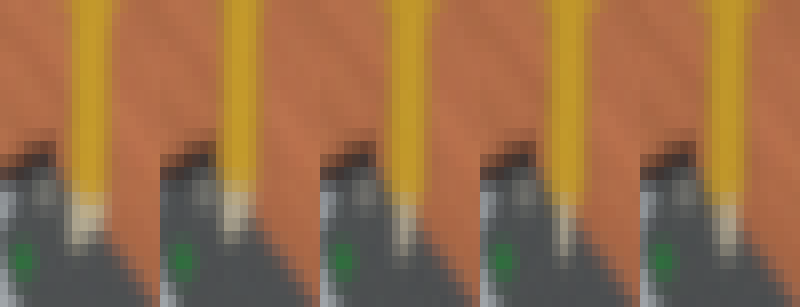

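Run:
```python
import cv2,numpy as np
for k in 'rqstu':
    im=cv2.imread(f'pics/{k}_scene_raw.png').astype(int)
    print(k)
    for r in range(223,229): print(r,im[r,326:339,0].tolist())
```

```text
r
223 [96, 106, 100, 89, 100, 116, 98, 90, 92, 84, 75, 73, 73]
224 [87, 92, 90, 89, 110, 136, 138, 133, 123, 94, 75, 71, 72]
225 [82, 82, 81, 87, 111, 141, 144, 138, 118, 89, 72, 70, 71]
226 [80, 81, 81, 85, 107, 129, 125, 111, 95, 80, 73, 72, 70]
227 [78, 81, 81, 83, 91, 101, 97, 87, 83, 80, 77, 73, 72]
228 [76, 80, 83, 81, 84, 84, 83, 83, 81, 80, 79, 79, 75]
q
223 [95, 105, 101, 103, 129, 132, 122, 99, 78, 72, 72, 71, 73]
224 [87, 92, 90, 104, 141, 143, 129, 102, 77, 71, 71, 70, 72]
225 [82, 83, 83, 101, 134, 134, 113, 90, 76, 72, 70, 70, 71]
226 [80, 81, 81, 89, 108, 104, 92, 83, 79, 77, 73, 71, 70]
227 [77, 80, 81, 84, 87, 85, 82, 81, 80, 79, 78, 74, 71]
228 [74, 81, 81, 81, 81, 82, 81, 81, 81, 80, 79, 79, 75]
s
223 [95, 104, 100, 85, 77, 82, 90, 80, 65, 67, 71, 71, 73]
224 [87, 92, 88, 83, 84, 103, 126, 113, 80, 70, 69, 71, 71]
225 [81, 82, 80, 81, 87, 111, 135, 120, 85, 71, 70, 70, 70]
226 [80, 81, 81, 81, 86, 110, 130, 110, 85, 76, 72, 70, 69]
227 [76, 80, 80, 81, 85, 101, 112, 95, 82, 78, 77, 73, 71]
228 [74, 79, 80, 81, 83, 89, 91, 84, 81, 79, 79, 77, 73]
t
223 [94, 104, 99, 84, 72, 73, 86, 71, 60, 65, 70, 72, 73]
224 [87, 90, 88, 82, 79, 95, 122, 101, 73, 69, 69, 69, 70]
225 [80, 82, 82, 80, 82, 103, 133, 108, 79, 71, 69, 69, 71]
226 [79, 80, 80, 80, 81, 103, 131, 107, 83, 76, 72, 70, 70]
227 [76, 80, 79, 80, 81, 97, 118, 97, 80, 79, 76, 72, 71]
228 [75, 78, 81, 81, 81, 86, 94, 85, 80, 79, 79, 77, 74]
u
223 [94, 103, 98, 82, 68, 68, 81, 88, 70, 68, 70, 70, 73]
224 [85, 89, 87, 80, 82, 98, 120, 123, 89, 70, 69, 69, 71]
225 [81, 81, 80, 80, 86, 108, 132, 135, 96, 71, 69, 69, 69]
226 [78, 79, 79, 80, 83, 102, 128, 128, 95, 75, 71, 69, 69]
227 [77, 79, 79, 79, 80, 91, 111, 111, 89, 79, 75, 72, 70]
228 [74, 78, 79, 80, 80, 84, 91, 92, 83, 80, 78, 75, 73]
```

Run:
```python
from h import *
im=cv2.imread("pics/top0.png");g=cv2.cvtColor(im,cv2.COLOR_BGR2GRAY).astype(float)
cv2.imwrite("pics/v.png",cv2.resize(im[190:240,280:350],None,fx=11,fy=11,interpolation=cv2.INTER_CUBIC))
pts=[]
for r in range(204,222):
    row=g[r,300:316];k=row.argmin()
    w=np.clip(np.median(row)-row,0,None)*(abs(np.arange(16)-k)<=2)
    if row[k]<np.median(row)-8: pts.append((300+(w*np.arange(16)).sum()/w.sum(),r)); print(r,pts[-1][0],row[k],np.median(row))
W=np.array([onz("top",p,.067) for p in pts]);
f=cv2.fitLine(W[:,:2].astype('float32'),cv2.DIST_HUBER,0,.001,.001).ravel();d=f[:2]*np.sign(f[0]);print("needle world az",np.arctan2(d[1],d[0]))
s=cv2.imread("pics/u_scene_raw.png");cv2.imwrite("pics/v2.png",cv2.resize(s[225:290,240:330],None,fx=8.5,fy=8.5,interpolation=cv2.INTER_CUBIC))
```

```text
204 305.57142857142856 98.0 129.0
205 305.7111111111111 106.0 126.0
206 300.8181818181818 111.0 131.5
207 306.7936507936508 109.0 136.0
208 307.2237762237762 111.0 138.5
209 307.61842105263156 111.0 139.0
210 307.9390243902439 107.0 139.0
211 308.2658227848101 110.0 139.0
212 308.7014925373134 113.0 139.0
213 309.1269841269841 114.0 139.0
214 309.48571428571427 114.0 139.0
215 309.9390243902439 107.0 139.0
216 310.251497005988 108.0 139.5
217 310.68831168831167 111.0 140.0
218 311.0 109.0 140.0
219 311.3766233766234 112.0 140.0
220 311.86842105263156 111.0 140.0
221 312.4 109.0 140.0
needle world az 0.35922992
```

View pics/v2.png

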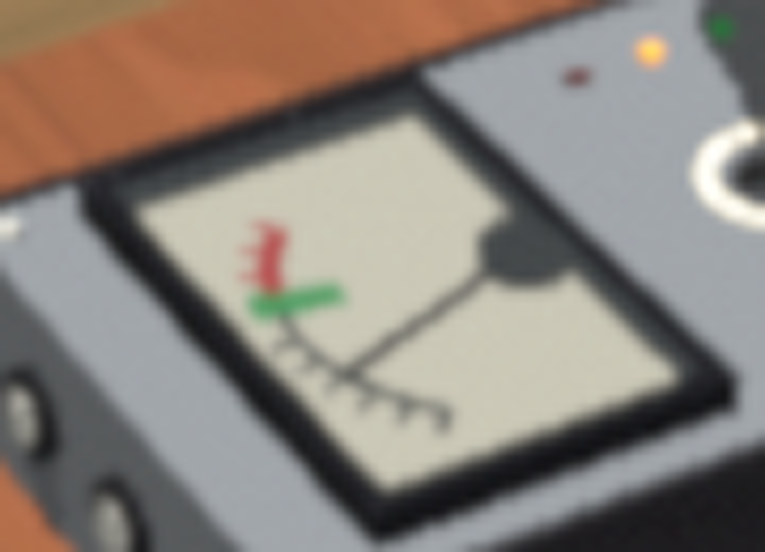

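View pics/v.png

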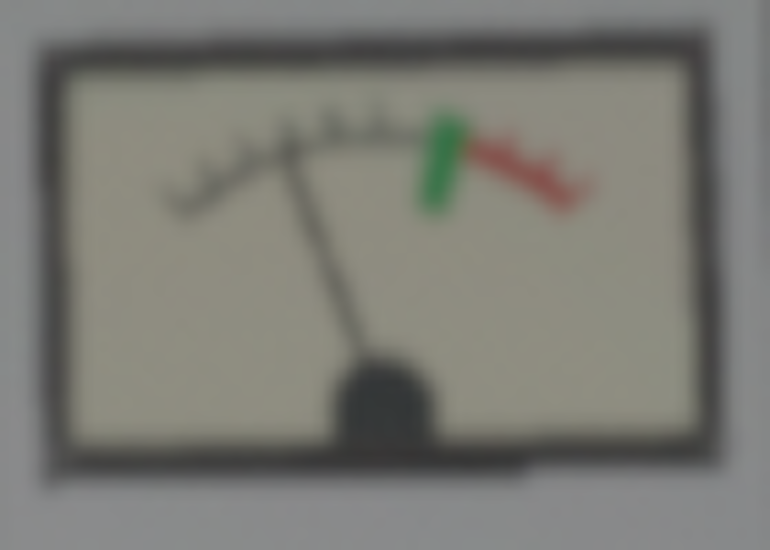

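Run:
```python
from h import *
pose={'q':(.4973,-.0068,-1.58),'r':(.4973,-.0032,-1.868),'s':(.4973,-.003,-1.298),'t':(.4973,-.0029,-1.13),'u':(.4972,-.0028,-.78),'p':(.4761,-.1378,3.005)}
A=[];B=[]
for k,(x,y,yw) in pose.items():
    h=cv2.cvtColor(cv2.imread(f'pics/{k}_scene_raw.png'),cv2.COLOR_BGR2HSV).astype(float)
    e=[]
    for z in (.118,.124,.130,.136,.14):   # shank: tip ~.102..
        uv=proj("scene",(x,y,z));r=int(round(uv[1]));u0=int(uv[0])
        im=cv2.imread(f'pics/{k}_scene_raw.png')[r].astype(float)
        seg=im[u0-8:u0+9];wgt=seg[:,1]-seg[:,0]-0.5*(seg[:,2]-seg[:,1])  # yellow
        wgt=np.clip(wgt-np.median(wgt)-15,0,None);e.append((wgt*np.arange(u0-8,u0+9)).sum()/wgt.sum()-uv[0])
    # du per mm in tool axes
    ex=np.array([np.cos(yw),np.sin(yw)]);ey=np.array([np.sin(yw),-np.cos(yw)])
    b=proj("scene",(x,y,.13));g=lambda d:proj("scene",(x+d[0]*.001,y+d[1]*.001,.13))[0]-b[0]
    A.append([g(ex),g(ey),1]);B.append(np.mean(e));print(k,np.round(e,2))
A=np.array(A);B=np.array(B)
s,res,_,_=np.linalg.lstsq(A,B,rcond=None);print("offset mm tool x,y, bias px",s,A@s-B)
s,res,_,_=np.linalg.lstsq(A[:,:2],B,rcond=None);print(s,A[:,:2]@s-B)
```

```text
q [-0.81 -0.68 -0.7  -0.76 -0.78]
r [-0.57 -0.55 -0.51 -0.57 -0.56]
s [-0.89 -0.95 -0.83 -0.89 -0.88]
t [-0.93 -1.   -0.91 -0.91 -0.99]
u [-1.13 -1.08 -1.15 -1.08 -1.09]
p [ 0.08 -0.85 -1.04  0.18  0.15]
offset mm tool x,y, bias px [ 0.79755154  0.5782569  -0.75849665] [ 0.02145486 -0.02478035  0.0168343  -0.00946901 -0.00693986  0.00290006]
[ 1.00433107 -1.28435528] [-0.12267893 -0.25867057  0.02953219  0.12662006  0.43793664  0.50590348]
```

Call:
arm_command(plan=[{"hand": 1.0,"translation": [1,1,0],"twist": [0,0,-1]},{"hand": 1.0,"translation": [1,1,0],"twist": [0,0,-2]},{"hand": 1.0,"translation": [1,1,0],"twist": [0,0,-3]},{"hand": 1.0,"translation": [1,1,0],"twist": [0,0,-4.14]},{"hand": 1.0,"translation": [1,1,-15],"twist": [0,0,-4.14]},{"hand": 1.0,"translation": [1,1,-30],"twist": [0,0,-4.14]},{"hand": 1.0,"translation": [1,1,-35],"twist": [0,0,-4.14]},{"hand": 1.0,"translation": [1,1,-35],"twist": [0,0,-4.14]}], newtons=100)

```text
t: 18.3
tool_pos: [0.4978, -0.0018, 0.0959]
eef_rot: [3.14, 0.0, -1.359]
contact_force: [0.5, -0.5, 0.3]
finger_gap: 0.0126
```

```bash
python3 -c "
from look import *
look('w',None,(195,270,290,390))"
```

```text
18.3 [ 0.4978 -0.0018  0.0959] [ 3.14   0.    -1.359] 0.0126 [ 0.5 -0.5  0.3] [-0.   -0.02 -0.04] [-0.    0.25 -0.24  1.09  0.   -1.79]
scene scale 8.0
```

View pics/w_scene.png

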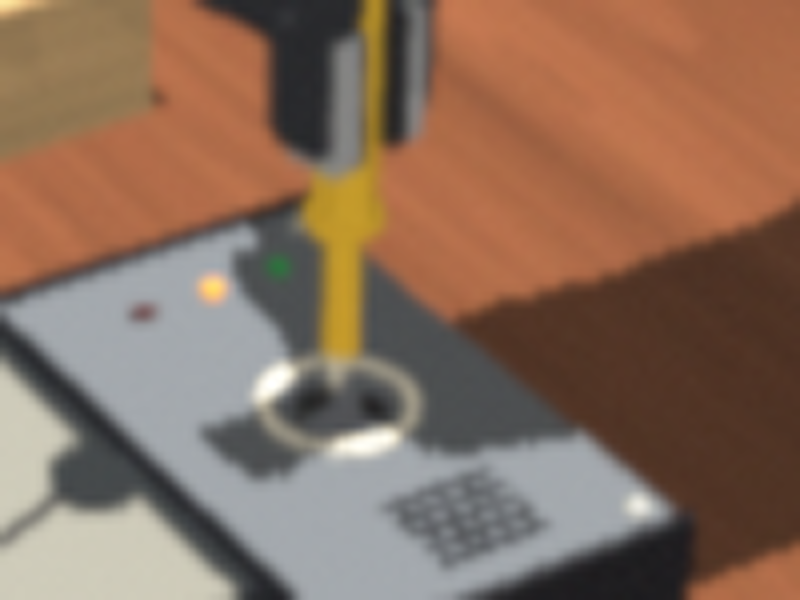

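Tool is centred over the bore. Lower slowly into the slot.

Call:
arm_command(plan=[{"hand": 1.0,"translation": [0,0,-10],"twist": [0,0,0]},{"hand": 1.0,"translation": [0,0,-18],"twist": [0,0,0]},{"hand": 1.0,"translation": [0,0,-21],"twist": [0,0,0]},{"hand": 1.0,"translation": [0,0,-23],"twist": [0,0,0]},{"hand": 1.0,"translation": [0,0,-25],"twist": [0,0,0]},{"hand": 1.0,"translation": [0,0,-25],"twist": [0,0,0]}])

```text
t: 18.95
tool_pos: [0.4982, -0.0018, 0.0712]
eef_rot: [3.141, 0.0, -1.356]
contact_force: [0.1, -0.4, 0.4]
finger_gap: 0.0123
```

```bash
python3 -c "
from look import *
look('x',None,(195,295,240,373))"
```

```text
18.95 [ 0.4982 -0.0018  0.0712] [ 3.141  0.    -1.356] 0.0123 [ 0.1 -0.4  0.4] [-0.01  0.03  0.01] [-0.    0.27 -0.28  1.03 -0.   -1.79]
scene scale 6.0
```

View pics/x_scene.png

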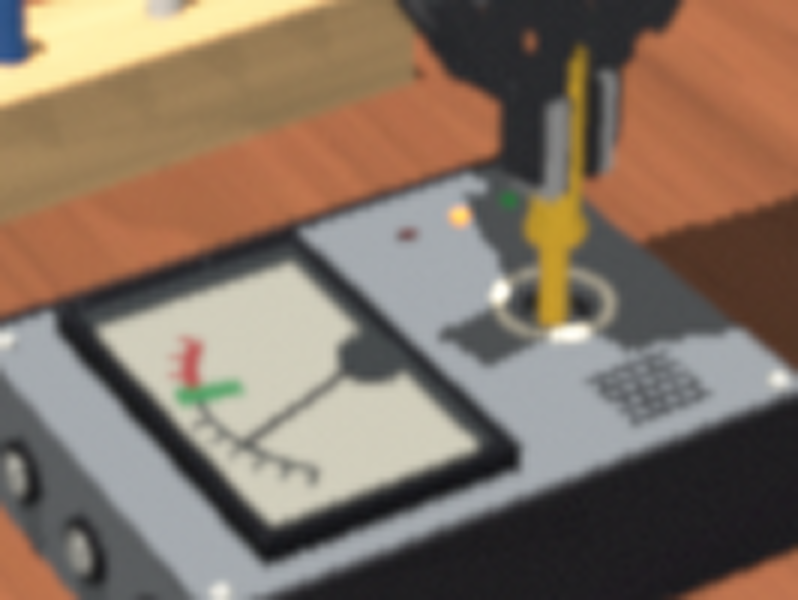

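Call:
arm_command(plan=[{"hand": 1.0,"translation": [0,0,-1],"twist": [0,0,0]},{"hand": 1.0,"translation": [0,0,-2],"twist": [0,0,0]},{"hand": 1.0,"translation": [0,0,-2.5],"twist": [0,0,0]},{"hand": 1.0,"translation": [0,0,-2.5],"twist": [0,0,0]}])

```text
t: 19.4
tool_pos: [0.4982, -0.0018, 0.0687]
eef_rot: [3.141, 0.0, -1.356]
contact_force: [-0.2, -0.6, -0.0]
finger_gap: 0.0123
```

Call:
arm_command(plan=[{"hand": 1.0,"translation": [0,0,0],"twist": [0,0,-0.5]},{"hand": 1.0,"translation": [0,0,0],"twist": [0,0,-1.0]},{"hand": 1.0,"translation": [0,0,0],"twist": [0,0,-1.5]},{"hand": 1.0,"translation": [0,0,0],"twist": [0,0,-2.0]},{"hand": 1.0,"translation": [0,0,0],"twist": [0,0,-2.5]},{"hand": 1.0,"translation": [0,0,0],"twist": [0,0,-3.0]}])

```text
t: 20.0
tool_pos: [0.4984, -0.0016, 0.0688]
eef_rot: [-3.141, 0.0, -1.778]
contact_force: [1.6, 1.6, -1.3]
finger_gap: 0.0125
```

```bash
python3 -c "
from look import *
look('y',None,(195,295,240,373))"
```

```text
20.0 [ 0.4984 -0.0016  0.0688] [-3.141  0.    -1.778] 0.0125 [ 1.6  1.6 -1.3] [ 0.38 -0.16  0.05] [-0.    0.27 -0.28  1.02  0.   -1.37]
scene scale 6.0
```

View pics/y_scene.png

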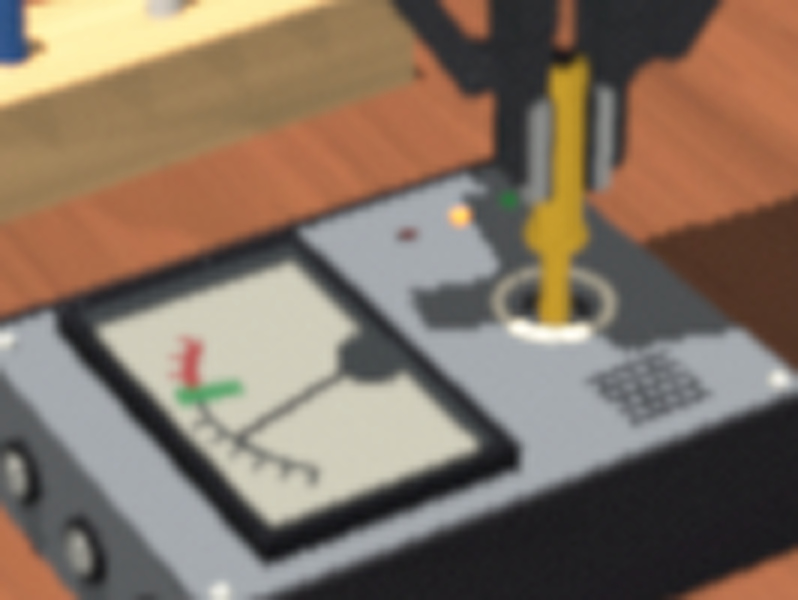

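```bash
cat > needle.py <<'E'
from h import *
def needle(f,piv=None,verbose=False):
    g=cv2.cvtColor(cv2.imread(f),cv2.COLOR_BGR2GRAY).astype('float32')
    best=None
    P0=np.array([.5595-.0,-.0025,.066]) if piv is None else np.array(piv)
    A=np.arange(-.8,.8,.01);D=[]
    for a in A:
        s=[]
        for r in np.arange(.024,.040,.001):
            az=.007-a;uv=proj("scene",P0+[r*np.cos(az),r*np.sin(az),0])
            s.append(cv2.getRectSubPix(g,(1,1),(float(uv[0]),float(uv[1])))[0,0])
        D.append(np.mean(s))
    D=np.array(D);k=D.argmin();w=np.clip(np.median(D)-D,0,None)*(abs(A-A[k])<.08)
    return (w*A).sum()/w.sum(),D[k],np.median(D)
E
python3 - <<'E'
from needle import *
print("hub top",onz("top",(315,226.8),.066),onz("top",(315,226.0),.066))
g=lambda x,y:((x+.5)/8.5-.5+240,(y+.5)/8.5-.5+225)
print("hub sc",onz("scene",g(523,248),.066),"tip",onz("scene",g(350,372),.066),"green",onz("scene",g(258,308),.066),onz("scene",g(340,292),.066))
for p in [(.565,-.0025,.066),(.572,-.0025,.066),(.578,-.0025,.066)]:
    print(p,[np.round(needle(f"pics/{k}.png",p),3) for k in("scene0","x_scene_raw","y_scene_raw")])
E
```

```text
hub top [ 0.56633107 -0.00333513  0.066     ] [ 0.56811022 -0.00335834  0.066     ]
hub sc [ 0.56654926 -0.00457173  0.066     ] tip [0.62038405 0.01551322 0.066     ] green [ 0.6266741  -0.01476332  0.066     ] [ 0.60876816 -0.0108226   0.066     ]
(0.565, -0.0025, 0.066) [array([ -0.279, 123.308, 179.185]), array([ -0.279, 141.193, 204.145]), array([ -0.211, 142.11 , 204.156])]
(0.572, -0.0025, 0.066) [array([ -0.35 , 122.75 , 178.154]), array([ -0.35 , 140.606, 202.986]), array([ -0.271, 140.94 , 202.813])]
(0.578, -0.0025, 0.066) [array([ -0.41 , 122.101, 176.157]), array([ -0.41 , 139.722, 200.974]), array([ -0.329, 141.148, 200.504])]
```

Run:
```python
from needle import *
for n,f,roi in(("top","pics/top0.png",(190,240,280,350)),("scene","pics/y_scene_raw.png",(235,290,240,300))):
    im=cv2.imread(f);h=cv2.cvtColor(im,cv2.COLOR_BGR2HSV);k=cv2.inRange(h,(50,70,60),(90,255,255));m=np.zeros_like(k);m[roi[0]:roi[1],roi[2]:roi[3]]=1;k=k*m
    ys,xs=np.nonzero(k);W=np.array([onz(n,(x,y),.066) for x,y in zip(xs,ys)]);c=W.mean(0)
    v=np.linalg.svd((W-c)[:,:2])[2][0];v*=np.sign(v[0]);print(n,len(xs),c,"axis az",np.arctan2(v[1],v[0]))
    for piv in[(.5665,-.0034),(.5665,-.0045),(.560,-.003)]:
        d=(W[:,:2]-piv);a=.007-np.arctan2(d[:,1],d[:,0]);print(piv,np.percentile(a,[5,50,95]),np.linalg.norm(d,axis=1).min(),np.linalg.norm(d,axis=1).max())
```

```text
top 18 [ 0.61713155 -0.01465377  0.066     ] axis az -0.1939625833162689
(0.5665, -0.0034) [0.18236833 0.22464867 0.26470519] 0.04278635618148364 0.059157308885048915
(0.5665, -0.0045) [0.16231358 0.20209332 0.24478735] 0.04256108276834089 0.0589080302454231
(0.56, -0.003) [0.17016426 0.20600147 0.24357727] 0.049228740930567935 0.0655787034788367
scene 19 [ 0.61869189 -0.01284057  0.066     ] axis az -0.2241106072092057
(0.5665, -0.0034) [0.13479446 0.18327443 0.23198774] 0.04396152914075879 0.06126941951877755
(0.5665, -0.0045) [0.11438537 0.16506366 0.21363226] 0.0437820254442376 0.061086642063461795
(0.56, -0.003) [0.12761377 0.17182689 0.21586442] 0.05043646751143979 0.06774327136648586
```

```bash
cat > needle.py <<'E'
from h import *
def needle(f,n="scene",r=(.022,.038)):
    g=cv2.cvtColor(cv2.imread(f),cv2.COLOR_BGR2GRAY).astype('float32')
    def samp(p):
        uv=proj(n,p);return cv2.getRectSubPix(g,(1,1),(float(uv[0]),float(uv[1])))[0,0]
    pts=[]
    for x in np.arange(.569+r[0],.569+r[1],.001):
        Y=np.arange(-.045,.045,.0005);v=np.array([samp((x,y,.066)) for y in Y])
        k=v.argmin();w=np.clip(np.median(v)-20-v,0,None)*(abs(Y-Y[k])<.005)
        if w.sum()>0: pts.append((x,(w*Y).sum()/w.sum()))
    p=np.array(pts,'float32');l=cv2.fitLine(p,cv2.DIST_HUBER,0,.001,.001).ravel()
    a=np.arctan(l[1]/l[0]);y0=l[3]+(.569-l[2])*l[1]/l[0];tip=l[3]+(.619-l[2])*l[1]/l[0]
    return dict(angle=.007-a,y_at_pivot=y0,y_at_green=tip)
E
python3 - <<'E'
from needle import *
print(needle("pics/top0.png","top"))
for k in("scene0","x_scene_raw","y_scene_raw"):print(needle(f"pics/{k}.png"))
E
```

```text
{'angle': np.float32(-0.35025975), 'y_at_pivot': np.float32(-0.0013719294), 'y_at_green': np.float32(0.017291954)}
{'angle': np.float32(-0.3313107), 'y_at_pivot': np.float32(-0.0029703192), 'y_at_green': np.float32(0.01462155)}
{'angle': np.float32(-0.33087358), 'y_at_pivot': np.float32(-0.0029458022), 'y_at_green': np.float32(0.014621511)}
{'angle': np.float32(-0.28505585), 'y_at_pivot': np.float32(-0.003686848), 'y_at_green': np.float32(0.011345808)}
```

Call:
arm_command(plan=[{"hand": 1.0,"translation": [0,0,0],"twist": [0,0,-0.7]},{"hand": 1.0,"translation": [0,0,0],"twist": [0,0,-1.4]},{"hand": 1.0,"translation": [0,0,0],"twist": [0,0,-2.1]},{"hand": 1.0,"translation": [0,0,0],"twist": [0,0,-2.8]},{"hand": 1.0,"translation": [0,0,0],"twist": [0,0,-3.5]},{"hand": 1.0,"translation": [0,0,0],"twist": [0,0,-4.2]},{"hand": 1.0,"translation": [0,0,0],"twist": [0,0,-4.8]},{"hand": 1.0,"translation": [0,0,0],"twist": [0,0,-4.8]}])

```text
t: 20.85
tool_pos: [0.4985, -0.0017, 0.0689]
eef_rot: [-3.141, 0.0, -2.446]
contact_force: [2.1, 1.1, -1.5]
finger_gap: 0.0122
```

```bash
python3 -c "
from look import *
look('z',None,(195,295,240,373))
from needle import *
print(needle('pics/z_scene_raw.png'))"
```

```text
20.85 [ 0.4985 -0.0017  0.0689] [-3.141  0.    -2.446] 0.0122 [ 2.1  1.1 -1.5] [ 0.27 -0.56  0.05] [-0.    0.27 -0.28  1.02  0.   -0.7 ]
scene scale 6.0
{'angle': np.float32(0.06287041), 'y_at_pivot': np.float32(-0.0046124784), 'y_at_green': np.float32(-0.0074089095)}
```

View pics/z_scene.png

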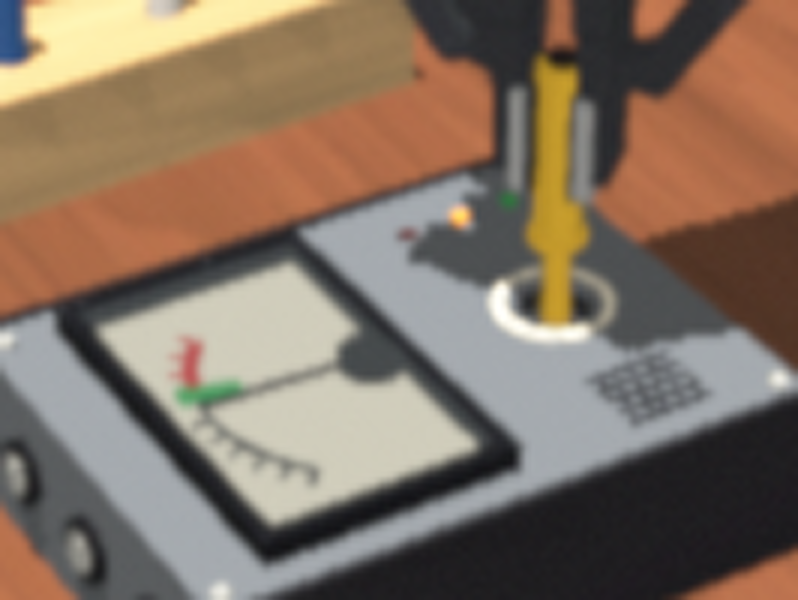

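Call:
arm_command(plan=[{"hand": 1.0,"translation": [0,0,0],"twist": [0,0,-0.5]},{"hand": 1.0,"translation": [0,0,0],"twist": [0,0,-1.0]},{"hand": 1.0,"translation": [0,0,0],"twist": [0,0,-1.5]},{"hand": 1.0,"translation": [0,0,0],"twist": [0,0,-2.1]},{"hand": 1.0,"translation": [0,0,0],"twist": [0,0,-2.1]},{"hand": 1.0,"translation": [0,0,0],"twist": [0,0,-2.1]}])

```text
t: 21.5
tool_pos: [0.4985, -0.0018, 0.0689]
eef_rot: [-3.141, 0.001, -2.734]
contact_force: [3.4, -0.8, -1.5]
finger_gap: 0.0121
```

```bash
python3 -c "
from look import *
look('aa',None,(225,290,240,327))
from needle import *
print(needle('pics/aa_scene_raw.png'))"
```

```text
21.5 [ 0.4985 -0.0018  0.0689] [-3.141e+00  1.000e-03 -2.734e+00] 0.0121 [ 3.4 -0.8 -1.5] [ 0.07 -0.91 -0.01] [-0.    0.27 -0.28  1.02 -0.   -0.41]
scene scale 9.195402298850574
{'angle': np.float32(0.21278495), 'y_at_pivot': np.float32(-0.0049192873), 'y_at_green': np.float32(-0.015356282)}
```

View pics/aa_scene.png

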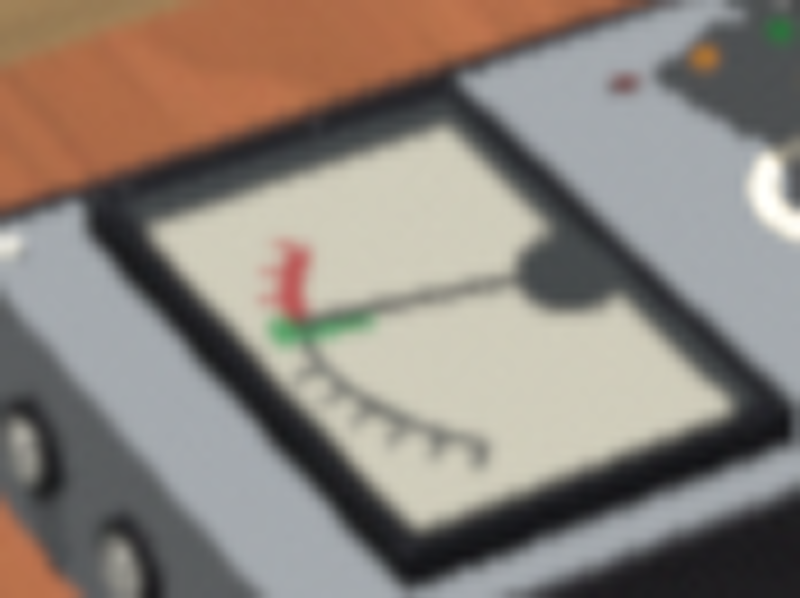

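The needle looks like it's on the red side of the green strip, but that's parallax because it sits a few mm above the dial. Its direction gives about 0.20 rad, so I'll add a little to centre it, then check from the top camera.

Call:
arm_command(plan=[{"hand": 1.0,"translation": [0,0,0],"twist": [0,0,-0.3]},{"hand": 1.0,"translation": [0,0,0],"twist": [0,0,-0.6]},{"hand": 1.0,"translation": [0,0,0],"twist": [0,0,-0.6]},{"hand": 1.0,"translation": [0,0,0],"twist": [0,0,-0.6]},{"hand": 1.0,"translation": [0,0,0],"twist": [0,0,-0.6]}])

```text
t: 22.05
tool_pos: [0.4984, -0.0018, 0.0688]
eef_rot: [-3.141, 0.0, -2.821]
contact_force: [5.0, 0.5, -1.0]
finger_gap: 0.0123
```

```bash
python3 -c "
from look import *
look('ab',(180,300,260,420),(225,290,240,327))
from needle import *
print(needle('pics/ab_scene_raw.png'),needle('pics/ab_top_raw.png','top'))"
```

```text
22.05 [ 0.4984 -0.0018  0.0688] [-3.141  0.    -2.821] 0.0123 [ 5.   0.5 -1. ] [-0.12 -1.14  0.01] [-0.    0.27 -0.28  1.02 -0.   -0.32]
top scale 5.0
scene scale 9.195402298850574Traceback (most recent call last):
  File "<string>", line 5, in <module>
    print(needle('pics/ab_scene_raw.png'),needle('pics/ab_top_raw.png','top'))
                                          ~~~~~~^^^^^^^^^^^^^^^^^^^^^^^^^^^^^
  File "needle.py", line 11, in needle
    p=np.array(pts,'float32');l=cv2.fitLine(p,cv2.DIST_HUBER,0,.001,.001).ravel()
                                ~~~~~~~~~~~^^^^^^^^^^^^^^^^^^^^^^^^^^^^^^
cv2.error: OpenCV(4.12.0) /io/opencv/modules/imgproc/src/linefit.cpp:618: error: (-215:Assertion failed) npoints2 >= 0 || npoints3 >= 0 in function 'fitLine'
```

View pics/ab_top.png

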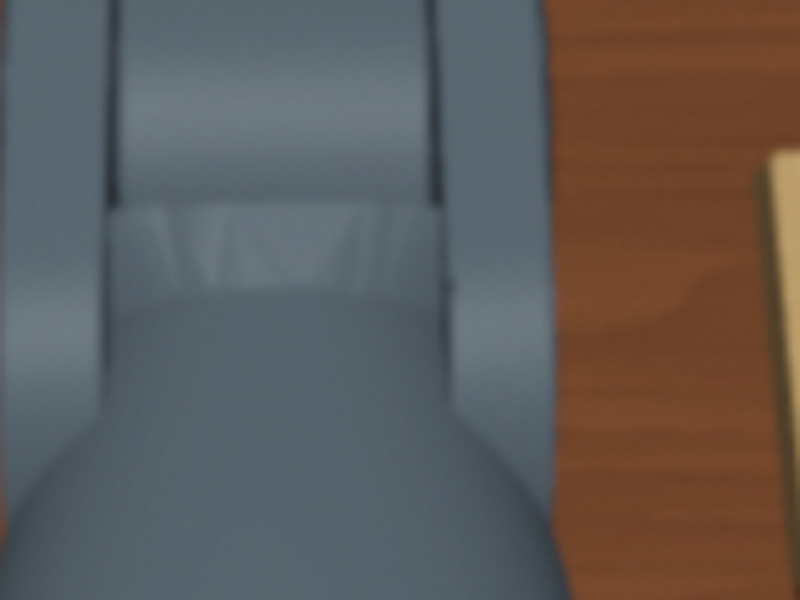

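```bash
python3 -c "
from needle import *
print(needle('pics/ab_scene_raw.png'))"
```

```text
{'angle': np.float32(0.2213315), 'y_at_pivot': np.float32(-0.0060710222), 'y_at_green': np.float32(-0.016954772)}
```

Call:
arm_command(plan=[{"hand": 1.0,"translation": [0,0,0],"twist": [0,0,0.3]},{"hand": 1.0,"translation": [0,0,3],"twist": [0,0,0.4]},{"hand": 1.0,"translation": [0,0,8],"twist": [0,0,0.4]},{"hand": 1.0,"translation": [0,0,20],"twist": [0,0,0.4]},{"hand": 1.0,"translation": [0,0,45],"twist": [0,0,0.4]},{"hand": 1.0,"translation": [0,0,63],"twist": [0,0,0.4]},{"hand": 1.0,"translation": [-5,-40,63],"twist": [0,0,0.4]},{"hand": 1.0,"translation": [-10,-88,63],"twist": [0,0,0.4]}])

```text
t: 22.95
tool_pos: [0.4886, -0.0898, 0.1334]
eef_rot: [-3.141, 0.001, -2.764]
contact_force: [1.0, -0.5, -0.5]
finger_gap: 0.0123
```

Call:
arm_command(plan=[{"hand": 1.0,"translation": [-14,-50,0],"twist": [0,0,0]},{"hand": 1.0,"translation": [-28,-100,0],"twist": [0,0,0]},{"hand": 1.0,"translation": [-42,-150,0],"twist": [0,0,0]},{"hand": 1.0,"translation": [-42,-150,0],"twist": [0,0,0]}])

```text
t: 23.35
tool_pos: [0.4446, -0.2442, 0.1327]
eef_rot: [-3.14, -0.001, -2.772]
contact_force: [-0.2, -0.5, -0.3]
finger_gap: 0.0124
```

```bash
python3 -c "
from look import *
look('ac',(170,310,265,452),(110,230,230,390))
from needle import *
print(needle('pics/ac_scene_raw.png'));print(needle('pics/ac_top_raw.png','top'))"
```

```text
23.35 [ 0.4446 -0.2442  0.1327] [-3.140e+00 -1.000e-03 -2.772e+00] 0.0124 [-0.2 -0.5 -0.3] [ 0.05  0.03 -0.01] [-0.5   0.25 -0.14  1.18 -0.   -0.87]
top scale 4.278074866310161
scene scale 5.0
{'angle': np.float32(0.22289301), 'y_at_pivot': np.float32(-0.0060100122), 'y_at_green': np.float32(-0.016975565)}
{'angle': np.float32(0.26597476), 'y_at_pivot': np.float32(-0.0021661082), 'y_at_green': np.float32(-0.015412314)}
```

View pics/ac_top.png

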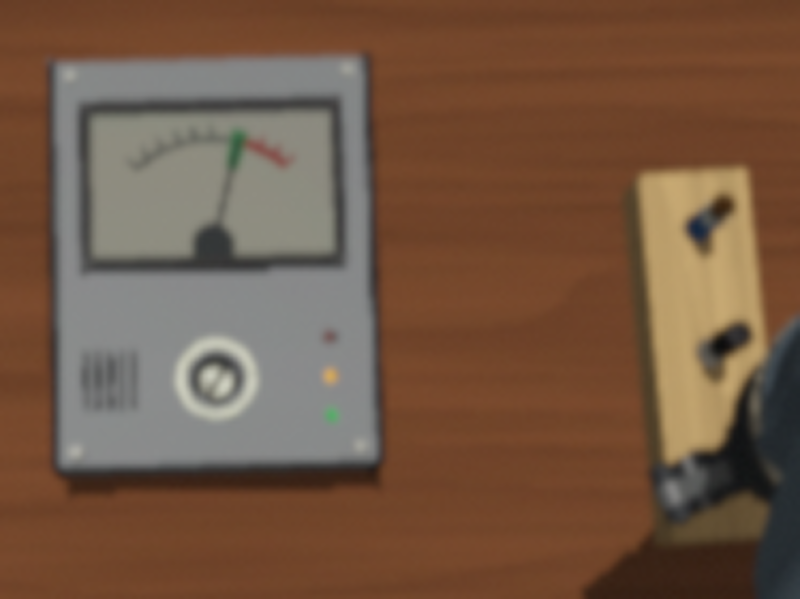

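View pics/ac_scene.png

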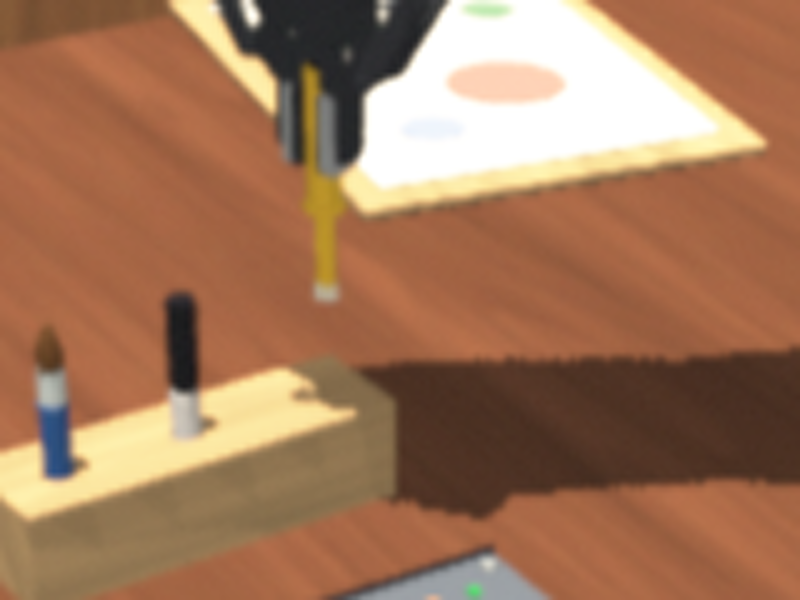

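The top view shows the needle on the green strip at 0.266 rad. I'll return the tool to its hole with the original grasp yaw and position.

Call:
arm_command(plan=[{"hand": 1.0,"translation": [1,-8,0],"twist": [0,0,-1]},{"hand": 1.0,"translation": [1.5,-17,0],"twist": [0,0,-2]},{"hand": 1.0,"translation": [1.5,-17,0],"twist": [0,0,-3]},{"hand": 1.0,"translation": [1.5,-17,0],"twist": [0,0,-4]},{"hand": 1.0,"translation": [1.5,-17,0],"twist": [0,0,-5]},{"hand": 1.0,"translation": [1.5,-17,0],"twist": [0,0,-6.17]},{"hand": 1.0,"translation": [1.5,-17,0],"twist": [0,0,-6.17]},{"hand": 1.0,"translation": [1.5,-17,0],"twist": [0,0,-6.17]}])

```text
t: 24.25
tool_pos: [0.4481, -0.2558, 0.1321]
eef_rot: [3.142, 0.0, 2.66]
contact_force: [-0.1, 1.1, 0.2]
finger_gap: 0.0127
```

```bash
python3 -c "
from look import *
look('ad',None,(110,230,230,390))"
```

```text
24.25 [ 0.4481 -0.2558  0.1321] [3.142 0.    2.66 ] 0.0127 [-0.1  1.1  0.2] [-0.    0.02  0.07] [-0.52  0.26 -0.12  1.19  0.   -0.04]
scene scale 5.0
```

View pics/ad_scene.png

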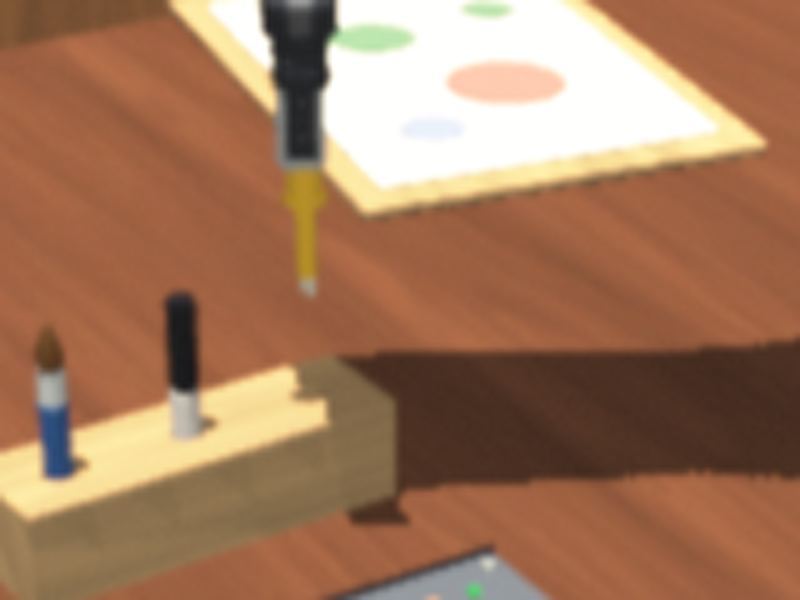

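Call:
arm_command(plan=[{"hand": 1.0,"translation": [-2,-5.3,0],"twist": [0,0,0]},{"hand": 1.0,"translation": [-2,-5.3,-20],"twist": [0,0,0]},{"hand": 1.0,"translation": [-2,-5.3,-42],"twist": [0,0,0]},{"hand": 1.0,"translation": [-2,-5.3,-42],"twist": [0,0,0]},{"hand": 1.0,"translation": [-2,-5.3,-42],"twist": [0,0,0]}])

```text
t: 24.8
tool_pos: [0.4456, -0.2622, 0.0902]
eef_rot: [3.142, -0.0, 2.656]
contact_force: [-0.2, -0.1, 0.3]
finger_gap: 0.0128
```

```bash
python3 -c "
from look import *
look('ae',None,(140,220,240,347))"
```

```text
24.8 [ 0.4456 -0.2622  0.0902] [ 3.142 -0.     2.656] 0.0128 [-0.2 -0.1  0.3] [ 0.   -0.01 -0.05] [-0.53  0.29 -0.2   1.09 -0.   -0.05]
scene scale 7.4766355140186915
```

View pics/ae_scene.png

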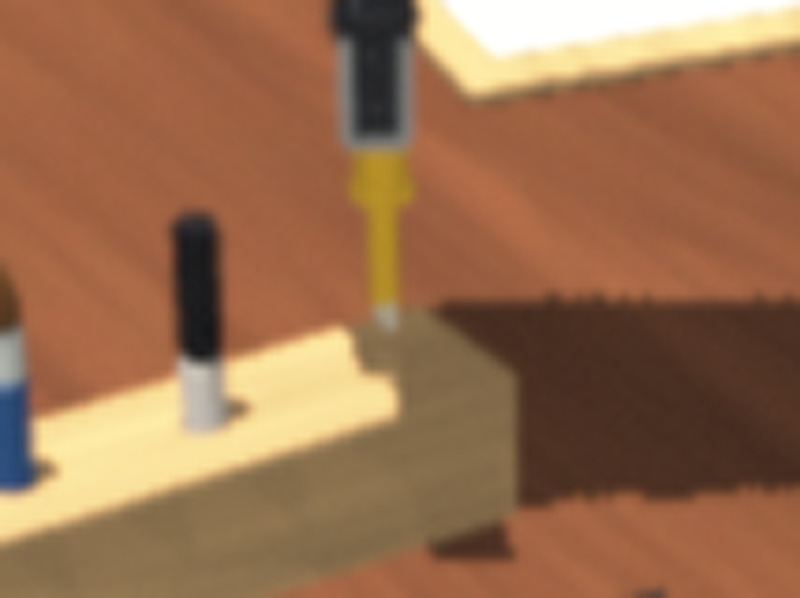

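Call:
arm_command(plan=[{"hand": 1.0,"translation": [0.5,1,-8],"twist": [0,0,0]},{"hand": 1.0,"translation": [0.5,1,-16],"twist": [0,0,0]},{"hand": 1.0,"translation": [0.5,1,-22],"twist": [0,0,0]},{"hand": 1.0,"translation": [0.5,1,-26],"twist": [0,0,0]},{"hand": 1.0,"translation": [0.5,1,-26],"twist": [0,0,0]}])

```text
t: 25.35
tool_pos: [0.4459, -0.2608, 0.0631]
eef_rot: [3.142, -0.001, 2.655]
contact_force: [-0.1, -0.6, -0.5]
finger_gap: 0.0124
```

```bash
python3 -c "
from look import *
look('af',None,(140,220,240,347))"
```

```text
25.35 [ 0.4459 -0.2608  0.0631] [ 3.142e+00 -1.000e-03  2.655e+00] 0.0124 [-0.1 -0.6 -0.5] [ 0.05  0.01 -0.02] [-0.53  0.31 -0.24  1.02 -0.   -0.04]
scene scale 7.4766355140186915
```

View pics/af_scene.png

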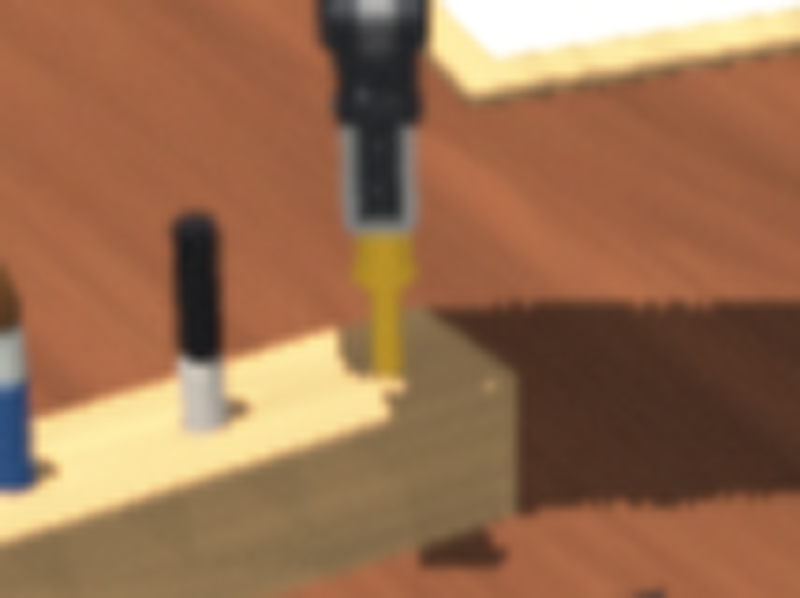

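Call:
arm_command(plan=[{"hand": 1.0,"translation": [0,0,-10],"twist": [0,0,0]},{"hand": 1.0,"translation": [0,0,-20],"twist": [0,0,0]},{"hand": 1.0,"translation": [0,0,-26],"twist": [0,0,0]},{"hand": 1.0,"translation": [0,0,-29],"twist": [0,0,0]},{"hand": 1.0,"translation": [0,0,-30],"twist": [0,0,0]},{"hand": 1.0,"translation": [0,0,-30],"twist": [0,0,0]}])

```text
t: 26.0
tool_pos: [0.4463, -0.2611, 0.0338]
eef_rot: [-3.142, -0.0, 2.655]
contact_force: [0.1, -0.5, -0.1]
finger_gap: 0.0124
```

```bash
python3 -c "
from look import *
look('ag',None,(140,220,240,347))"
```

```text
26.0 [ 0.4463 -0.2611  0.0338] [-3.142 -0.     2.655] 0.0124 [ 0.1 -0.5 -0.1] [ 0.02 -0.   -0.02] [-0.53  0.33 -0.29  0.95 -0.   -0.04]
scene scale 7.4766355140186915
```

View pics/ag_scene.png

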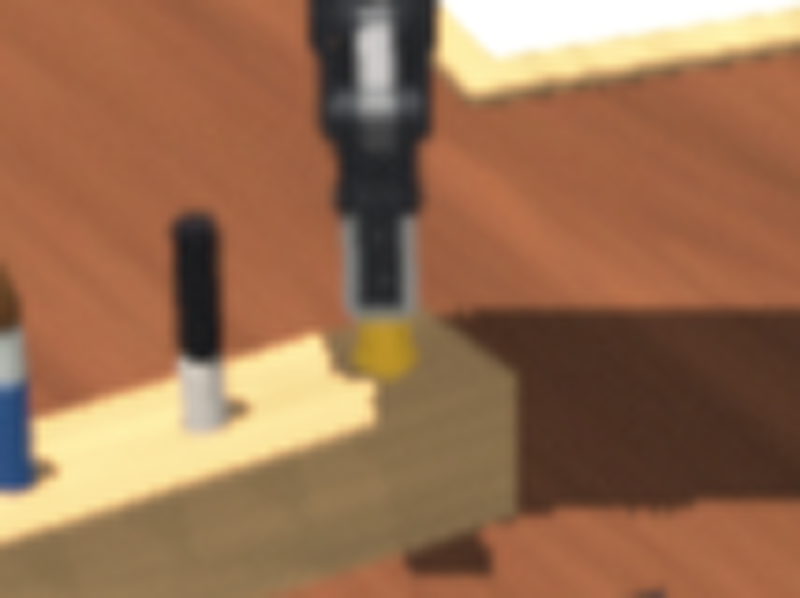

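Call:
arm_command(plan=[{"hand": 1.0,"translation": [0,0,-1.5],"twist": [0,0,0]},{"hand": 1.0,"translation": [0,0,-2],"twist": [0,0,0]},{"hand": 1.0,"translation": [0,0,-2],"twist": [0,0,0]}])

```text
t: 26.35
tool_pos: [0.4466, -0.2613, 0.0324]
eef_rot: [-3.142, 0.001, 2.655]
contact_force: [-1.6, 1.0, 8.3]
finger_gap: 0.0126
```

Call:
arm_command(plan=[{"hand": 0.8,"translation": [0,0,0],"twist": [0,0,0]},{"hand": 0.5,"translation": [0,0,0],"twist": [0,0,0]},{"hand": 0.4,"translation": [0,0,0],"twist": [0,0,0]},{"hand": 0.4,"translation": [0,0,0],"twist": [0,0,0]},{"hand": 0.4,"translation": [0,0,20],"twist": [0,0,0]},{"hand": 0.4,"translation": [0,0,55],"twist": [0,0,0]},{"hand": 0.4,"translation": [0,0,95],"twist": [0,0,0]},{"hand": 0.4,"translation": [-40,40,115],"twist": [0,0,0]}])

```text
t: 27.15
tool_pos: [0.4171, -0.2307, 0.1469]
eef_rot: [-3.141, 0.007, 2.654]
contact_force: [-0.9, 1.9, 0.4]
finger_gap: 0.0511
```

Call:
arm_command(plan=[{"hand": 0.4,"translation": [-40,20,0],"twist": [0,0,0]},{"hand": 0.4,"translation": [-70,40,20],"twist": [0,0,0]},{"hand": 0.4,"translation": [-90,40,30],"twist": [0,0,0]},{"hand": 0.4,"translation": [-90,40,30],"twist": [0,0,0]},{"hand": 0.4,"translation": [-90,40,30],"twist": [0,0,0]}])

```text
t: 27.65
tool_pos: [0.3233, -0.188, 0.1736]
eef_rot: [3.142, 0.001, 2.655]
contact_force: [-0.4, -0.5, 0.2]
finger_gap: 0.0515
```

```bash
python3 -c "
from look import *
look('ah',(170,310,265,452),(130,330,215,415))
from needle import *
print(needle('pics/ah_scene_raw.png'));print(needle('pics/ah_top_raw.png','top'))
im=cv2.imread('pics/ah_scene_raw.png');a=cv2.imread('pics/scene0.png')
print(np.argwhere(cv2.absdiff(im,a).max(2)[155:195,220:312]>40).shape)
cv2.imwrite('pics/ah2.png',np.hstack([cv2.resize(i[150:200,270:310],None,fx=10,fy=10) for i in (a,im)]))
cv2.imwrite('pics/ah3.png',im)"
```

```text
27.65 [ 0.3233 -0.188   0.1736] [3.142e+00 1.000e-03 2.655e+00] 0.0515 [-0.4 -0.5  0.2] [-0.02 -0.05 -0.04] [-0.53 -0.04 -0.36  1.25  0.   -0.04]
top scale 4.278074866310161
scene scale 3.0
{'angle': np.float32(0.22310299), 'y_at_pivot': np.float32(-0.006027954), 'y_at_green': np.float32(-0.01700451)}
{'angle': np.float32(0.26509783), 'y_at_pivot': np.float32(-0.002199227), 'y_at_green': np.float32(-0.015398519)}
(4, 2)
```

View pics/ah2.png

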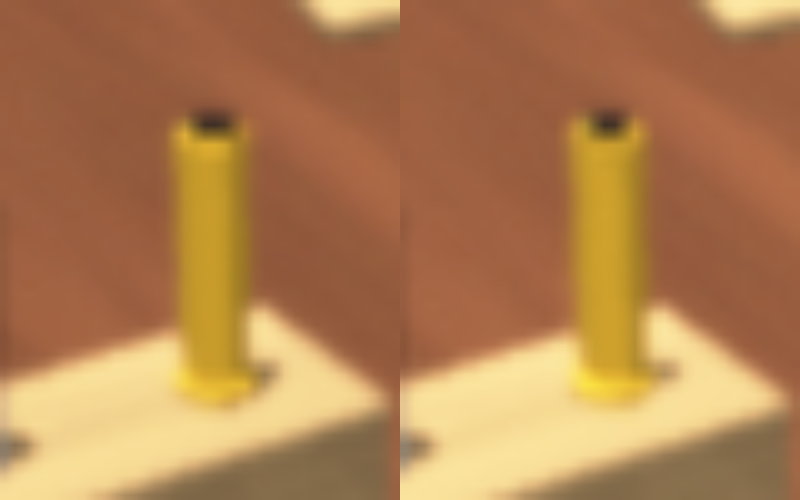

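View pics/ah_top.png

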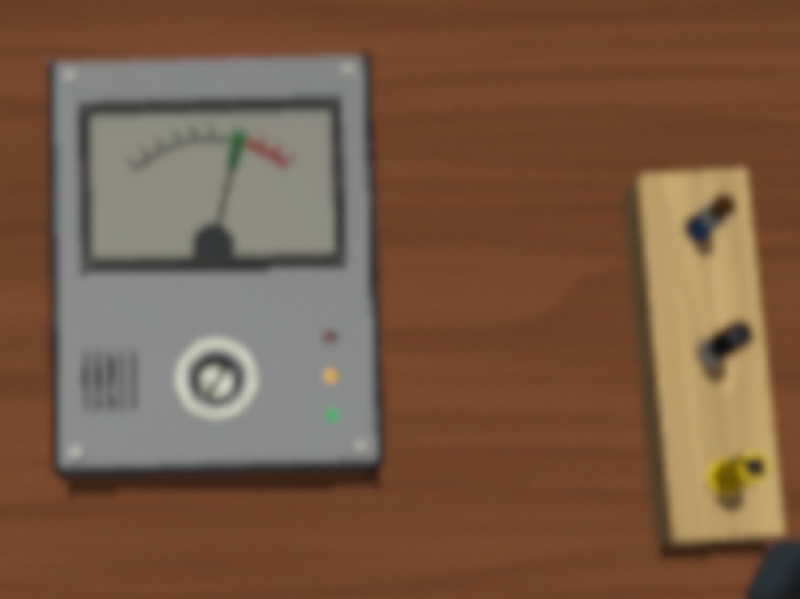

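View pics/ah3.png

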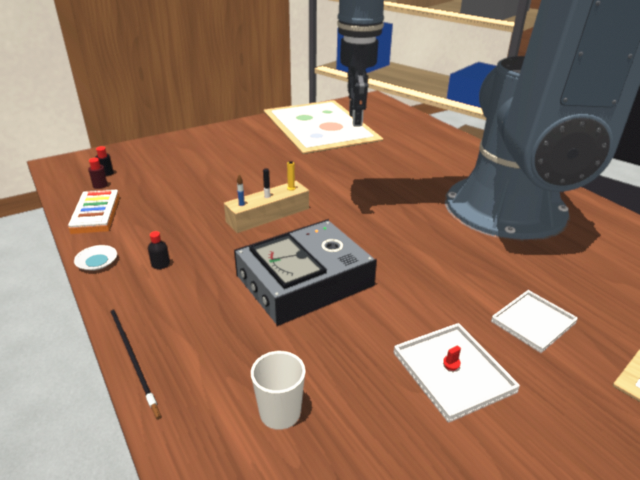

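Everything is in place: the tool looks the same as at the start, the needle is on green, the plug is in the tray and the bystanders haven't moved. Handing in.

```bash
python3 -c "
from bench import workorder
print(workorder.close_job())"
```

```text
the job is handed in; nothing more can be done
None
```

I pulled the red plug straight out and left it standing in the larger white tray. I then turned the trimmer clockwise with the yellow tool, put the tool back in its hole and handed the job in at about 28 s of the 69 s. The hand-in reports no verdict.

**Last checks:**
- **Needle:** the top view gives 0.265 rad and the picture shows it on the green strip. The scene view gives 0.22 rad. The two differ by 0.04 rad, but both lie inside the green band (0.18 to 0.32).
- **Plug:** it stands in the tray with the gripper off it.
- **Tool:** its picture matches the one from the start, upright with the collar on the wood. I pressed it down to about 8 N of contact before letting go.
- **Bystanders:** brush, pen, cup and ink bottle look unmoved.
- **Robot:** clear of everything, with contact force near zero.

**What disagreed on the way:**
- **Height:** the fingertips were about 38 mm higher than the reported TCP. My first close on the plug shut on nothing, and I corrected for the offset after that.
- **Wrist:** the last joint came within 0.003 rad of its limit on the first approach, so I gave the wrist a half turn before working.
- **Tool grip:** the blade sat about 30° from where a grip on the flats would put it, so I probably held the handle across its corners. I measured the blade's direction in the images and used that; it held while turning.

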